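Start a bend test on the hand-lever test stand

TASK

Set up a bend test of the square maize-plastic plate that is lying on the drying rack. While the safety catch is still on, stand the plate upright on one of its thin edges on the stand's seat, centred and with its face against the two rollers, and let go of it; then flip the safety catch over and pull the lever toward the rollers as far as it goes so that the nose presses on the plate. Finish while still holding the lever there against its spring, and leave everything else on the table where it is.

Things in the scene. Friction and masses are not known exactly. Their poses are not given: they have to be found in the camera images.
- plate: square beige plate 64 x 64 x 10 mm, about 50 g, lying flat on the two rods of the drying rack. Origin: centre of one of its 64 x 64 faces (the lower one at the start); its z axis is the thickness direction, the body reaching from z = 0 to +10 mm, so the plate's middle is 5 mm along +z
- plate_mid (a point): middle of the plate's body, axes as the plate's
- drying_rack: fixed low rack: two steel rods 156 mm long along its x, 13 mm either side of its middle, tops 40 mm above the table, on end feet (x = +-72 mm). Origin: underside centre. The plate overhangs the rods at its two y sides (edges 32 mm out, rods to 17 mm), so fingers can take it across those edges and reach 20 mm below it; nothing lies on the -x side of the plate, a small disc on the +x side
- test_stand: fixed horizontal lever test stand, grey base 258 x 162 mm. x runs from the rollers (robot's side) to the gauge, y left, z up. Origin on the table under seat. Lever and catch are on its left (+y). Heights: gauge 73 mm, catch tab 143 mm, lever knob 183 mm; on the robot's side of the rollers nothing over 40 mm
- seat (a point): on the stand's flat seat (26 mm above the table), midway between the two upright rollers, in the plane of their backs; axes as the stand's. Rollers: 12 mm thick, at y = +-20 mm on the -x side, tops 50 mm above the seat. A plate set up well fills x 0 to 10 mm, y -32 to 32, z 0 to 64. Seat 86 mm wide, flat to x = 24 mm; a block beyond rises 12 mm; parked nose at x = 34 mm
- nose: upright round steel pressing nose (10 mm thick, 15 to 45 mm above the seat) on the gauge's carriage; its origin is no useful point. Parked, its tip is 34 mm from the rollers' plane; the lever slides the carriage up to 36 mm to -x; the nose meets the plate and yields on the gauge's spring, about 10 N at the lever's stop
- catch (a joint): safety catch: a steel shaft along the stand's x axis with a thumb tab at its front end and a tooth that lies across the front of the lever. 0 = on (tab upright, tooth horizontal in front of the lever, which can then move only about 0.1 to 0.15 rad), 1.9 = flipped fully off. Tip the tab to the stand's left (+y); past about 0.9 rad it falls over by its own weight and stays
- catch_tab (a point): top end of the catch's thumb tab (16 mm wide along x, 7 mm thick along y, standing 48 mm above the shaft when on); about 0.3 N tips it
- catch_hinge (a point): point on the catch shaft's axis (along the stand's x) under the tab, 91 mm above the table
- lever (a joint): hand lever, spring-returned: 0 = parked, leaning 0.5 rad back to +x; 1.05 = stop, leaning 0.55 rad toward the robot. It turns about an axis along the stand's y through lever_hinge. It takes about 3 N at the knob to start and about 8 N at the stop, and springs back if let go
- lever_knob (a point): centre of the lever's black ball knob, 30 mm in diameter, 140 mm from the hinge; take it from above across the stand's y
- lever_hinge (a point): centre of the lever's hinge, 45 mm above the table
- disc: small beige disc 42 mm across, 10 mm high, lying at the far end of the drying rack; bystander, origin underside centre
- timer: digital timer 62 x 56 mm standing left of the stand; bystander, origin underside centre
- petri_1: flat petri dish 88 mm across, 12 mm high, right of the rack; bystander, origin underside centre
- petri_2: another petri dish 88 mm across, 12 mm high, right of the rack; bystander, origin underside centre
- spatula: spatula 161 mm long lying near the table's front edge; bystander, origin underside centre

How it is judged:
By the outcome, as a careful person would: the job done as asked, in the order asked, and still so for the second after the job is handed in, while the arm keeps its last pose, push and grip.
It also fails if it takes over 67 s, if anything falls off the work surface, if the arm or the gripper's body presses on something with over 40 N, if the wrist force passes 120 N, or if a joint passes its speed limit or range.

ROBOT

A 7-joint arm with a two-finger parallel gripper is mounted at the origin on a cart in front of the work surface, level with it; the furniture and walls round the work are solid. World frame = base frame: x ahead of the robot, y to its left, z up, the work surface at z = 0. Lengths are in m, angles in rad, forces in N, time in s.
With the tool pointing down it reaches from about 0.35 to 0.9 m from the base axis. Payload 8.1 kg.
Tool frame: the origin (TCP) lies midway between the tips of the shut fingers; the grasp point (between the pads) lies 19 mm behind it; z points along the fingers, y is the line along which they close (so a half turn about z gives the same grasp; the last joint's range is limited). The gripper opens to 92 mm and grips with 3 to 60 N. Pads are 19 mm wide; open, the fingers measure 130 mm over their backs; the gripper's body (75 mm by 190 mm) begins 47 mm behind the grasp point.
Start: joints at [-1.325, 0.434, 0.025, 1.573, -0.012, 1.134, -0.075], TCP at [0.214, 0.587, 0.227] pointing down, gripper open.
Joint ranges: [-2.62, 2.62], [-0.44, 2.09], [-1.27, 1.32], [0.08, 2.57], [-1.32, 4.46], [0.12, 2], [-2.74, 2.74]. Speed limits (rad/s): [2.22, 2.22, 3.01, 3.01, 3.14, 3.14, 3.14].

INTERFACE

Orientations are given as a rotation vector (axis times angle).
In Python, from cell import arm gives the robot as it stands.
- The arm moves only by the tool carry_out, never from a script. Its arguments are lists of equal length, an entry for each row: "claw": the finger opening in cm, from 0 to 9.18; "delta_pos": the shift along the tool's x, y, z in cm, a list of three; "angular": the turn, a rotation vector about the tool's x, y, z in rad, a list of three. In form: {"claw": [claw, ...], "delta_pos": [[dx, dy, dz], ...], "angular": [[ax, ay, az], ...]}. A call has 1 to 20 rows; each row shifts and turns the commanded pose from where the row before left it, along the tool's axes as they then stand; what a row does not reach is not made up. A row lasts 1/10 s, in which the tool goes at most 50 mm and 8.59 degrees, less where a joint would pass 70% of its speed; a pose out of reach is approached as far as the arm can. A call with a gripper value outside its range is refused whole. The fingers move at their own pace and stop on an object; "force" is the grip in N (left out, the last holds). Time passes only in rows, so rows that do not move let the fingers close. It gives the time, the measured TCP pose, the force, the opening and the grip force at its end, in the units of the state.
- arm.observe(): the state, without advancing time (a new reading comes with each control period).
- arm.get_image(name): name is "scene" or "side" or "wrist"; returns a dict with "frame" (384x512x3 uint8, red, green, blue), "mtx" (3x3 intrinsics, pixels), "T" (4x4, takes a point from camera to world coordinates). Camera axes: x right, y down, z forward; pixel columns grow to the right and rows downward; lengths in m; the calibration is good to about 2 mm. The wrist camera is an equidistant fisheye: a pixel r from the principal point sees the ray r / f radians off the axis. A picture is of the moment at which its call begins. There is no depth.
- arm.sign_off(): hands the job in; it is judged then, once.
Trained networks look in a picture, given as the dict that the camera call returned (one of the last four; its "shot" number tells which), for a name from the list of things; names that differ only in an ending like _2 or _b are one class to them, and where a whole thing is asked for, a point or a joint stands for the part that bears it (a point fixed in the world has none). Each returns a list of dicts, best first, with "conf" (0 to 1); they miss things now and then, are a little off and sometimes report something else, mostly with a low value. They report only what shows in the picture. A call takes as long as a camera call.
- arm.look_for(label, picture): "centre" ([column, row] as shares, 0 to 1, of the picture: columns of its width, rows of its height, amid what is visible of it).
- arm.trace(label, picture): "region" (384x512 bool, what is visible of it) and "centre" ([column, row] as shares, 0 to 1, of the picture: columns of its width, rows of its height, amid what is visible of it).
- arm.place_of(label, picture): "centre" ([column, row] as shares, 0 to 1, of the picture: columns of its width, rows of its height: a listed point, or the origin of a listed thing).
The state is a dict: "clock": time; "joints": joint angles; "dq": joint speeds; "joint_efforts": joint torques, N m; "position": TCP position; "ee_rot": TCP orientation; "force": force on the tool from outside, world axes, zero at the start; "ft_torque": the same for the moment, N m; "width": opening from 0.0 (shut) to 1.0 (fully open); "gripper_force": force on a finger pad.
Only numpy, scipy, OpenCV 4.12 (cv2) and the standard library are available. Lean on these libraries where they do the work, as an engineer would, in place of code of your own. Each camera call takes 0.05 s, during which the arm holds its last target. There are 200 camera calls.

## Working session

There is one attempt and no reset: what is moved stays moved. The work goes in short steps, Python scripts to look and compute and a tool call to move; the robot and the scene stay as the last step left them, time stands still between calls to the robot, and variables do not carry over. Pictures are saved under pics/ and viewed, at most 10 in all, crops included, and the job is handed in when it is done.

Besides the shell and the picture viewer there is one more tool, called after "Emit:" as name(argument=value, ...) on one line, values as JSON. carry_out: Moves the arm, as the interface text tells. Its arguments: {"type":"object","properties":{"claw":{"type":"array","items":{"type":"number"}},"delta_pos":{"type":"array","items":{"type":"array","items":{"type":"number"}}},"angular":{"type":"array","items":{"type":"array","items":{"type":"number"}}},"force":{"type":"number"}},"required":["claw","delta_pos","angular"]}

```bash
mkdir -p pics; cat > h.py <<'E'
import numpy as np, cv2
from cell import arm
from scipy.spatial.transform import Rotation as R
def ray(pic,c):
    K=np.array(pic["mtx"]);T=np.array(pic["T"]);u=c[0]*512;v=c[1]*384
    x=(u-K[0,2])/K[0,0];y=(v-K[1,2])/K[1,1]
    if pic.get("fish"):
        r=np.hypot(x,y);d=np.array([x/r*np.sin(r),y/r*np.sin(r),np.cos(r)]) if r>1e-9 else np.array([0,0,1.])
    else: d=np.array([x,y,1.])
    d=T[:3,:3]@d;return T[:3,3],d/np.linalg.norm(d)
def atz(pic,c,z):
    o,d=ray(pic,c);return o+d*(z-o[2])/d[2]
def tri(rays):
    A=np.zeros((3,3));b=np.zeros(3)
    for o,d in rays:
        P=np.eye(3)-np.outer(d,d);A+=P;b+=P@o
    p=np.linalg.solve(A,b)
    return p,[round(1000*np.linalg.norm((np.eye(3)-np.outer(d,d))@(p-o)),1) for o,d in rays]
def get(name):
    p=arm.get_image(name);p["fish"]=name=="wrist";return p
def save(p,n): cv2.imwrite("pics/"+n,p["frame"][:,:,::-1])
def proj(pic,X):
    K=np.array(pic["mtx"]);T=np.array(pic["T"]);q=T[:3,:3].T@(np.array(X)-T[:3,3])
    if pic.get("fish"):
        th=np.arctan2(np.hypot(q[0],q[1]),q[2]);q=np.array([q[0],q[1]])/np.hypot(q[0],q[1])*th
    else: q=q[:2]/q[2]
    return K[0,0]*q[0]+K[0,2],K[1,1]*q[1]+K[1,2]
E
cat > a.py <<'E'
from h import *
np.set_printoptions(precision=4,suppress=True)
s=arm.observe();print(s["position"],s["ee_rot"],s["force"],s["width"])
P={n:get(n) for n in("scene","side","wrist")}
for n in P: save(P[n],n+"0.png"); print(n,P[n]["T"][:3,3],P[n]["T"][:3,2])
for l in["plate","plate_mid","drying_rack","test_stand","seat","nose","catch_tab","catch_hinge","lever_knob","lever_hinge","disc","timer"]:
    rs=[]
    for n in P:
        r=arm.place_of(l,P[n])
        if r: rs.append((ray(P[n],r[0]["centre"]),n,round(r[0]["conf"],2),np.round(np.array(r[0]["centre"])*[512,384])))
    print(l,[(a[1],a[2],a[3]) for a in rs], tri([a[0] for a in rs]) if len(rs)>1 else "")
E
python3 a.py
```

```text
[0.2135 0.5869 0.2259] [-0.5452 -3.0938  0.0025] [ 0.9496  0.3317 -0.3943] 0.9982330762170533
scene [-0.374  -1.08    0.9703] [ 0.5208  0.6633 -0.5374]
side [0.5011 1.3764 0.6464] [-0.0205 -0.9344 -0.3556]
wrist [0.143  0.6122 0.3842] [ 0.2586 -0.0954 -0.9613]
plate [('scene', 0.59, array([268., 251.])), ('side', 0.54, array([262., 185.])), ('wrist', 0.62, array([  9., 354.]))] (array([ 0.4252, -0.2071,  0.0283]), [np.float64(57.9), np.float64(45.7), np.float64(23.5)])
plate_mid [('scene', 0.69, array([302., 249.])), ('side', 0.63, array([261., 183.]))] (array([ 0.4507, -0.3018,  0.0392]), [np.float64(5.8), np.float64(5.8)])
drying_rack [('scene', 0.48, array([299., 247.])), ('side', 0.53, array([261., 196.])), ('wrist', 0.44, array([ 10., 352.]))] (array([ 0.4655, -0.2561,  0.0008]), [np.float64(8.7), np.float64(6.9), np.float64(4.5)])
test_stand [('side', 0.71, array([240., 236.]))] 
seat [('scene', 0.92, array([256., 198.])), ('side', 0.75, array([238., 223.]))] (array([0.5385, 0.0555, 0.026 ]), [np.float64(7.6), np.float64(7.6)])
nose [('scene', 0.23, array([333., 282.]))] 
catch
[... 286 characters left out ...]
3), np.float64(2.3)])
lever_knob [('scene', 0.45, array([231., 151.])), ('side', 0.54, array([244., 204.]))] (array([0.523 , 0.2165, 0.1673]), [np.float64(4.2), np.float64(4.2)])
lever_hinge [('scene', 0.63, array([237., 183.])), ('side', 0.61, array([252., 233.]))] (array([0.5032, 0.159 , 0.0469]), [np.float64(5.7), np.float64(5.7)])
disc [('scene', 0.51, array([304., 234.])), ('side', 0.37, array([246., 187.])), ('wrist', 0.52, array([ 11., 375.]))] (array([ 0.5095, -0.2493,  0.045 ]), [np.float64(7.1), np.float64(5.2), np.float64(2.4)])
timer [('scene', 0.74, array([210., 174.])), ('side', 0.84, array([253., 285.]))] (array([ 0.5067,  0.3675, -0.0051]), [np.float64(6.6), np.float64(6.6)])
```

```bash
python3 -c "
import cv2,numpy as np
a=cv2.imread('pics/scene0.png')[110:310,160:420];b=cv2.imread('pics/side0.png')[120:330,130:390]
a=cv2.resize(a,(0,0),fx=1.5,fy=1.5,interpolation=2);b=cv2.resize(b,(0,0),fx=1.5,fy=1.5,interpolation=2)
h=max(a.shape[0],b.shape[0]);a=cv2.copyMakeBorder(a,0,h-a.shape[0],0,0,0)
c=np.hstack([a,b]);print(c.shape);cv2.imwrite('pics/c0.png',c)"
```

```text
(315, 780, 3)
```

View pics/c0.png

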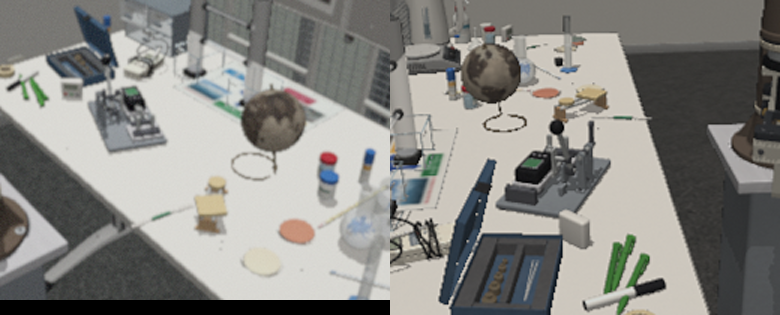

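The left crop (scene) shows the plate on the rack, with the stand beyond it. The right crop (side) shows the stand in the middle, with the lever knob at crop (557,128) and the rack behind it. Both are too coarse to measure from, so I'll move the wrist camera over the stand.

Emit:
carry_out(claw=[9,9,9,9,9,9,9,9,9,9,9,9,9,9], delta_pos=[[0,0,-5],[0,0,-5],[0,0,-2],[-1.4,-4,0],[-1.4,-4,0],[-1.4,-4,0],[-1.4,-4,0],[-1.4,-4,0],[-1.4,-4,0],[-1.4,-4,0],[-1.4,-4,0],[-1.4,-4,0],[-1.4,-4,0],[-1.4,-4,0]], angular=[[0,0,-0.117],[0,0,-0.117],[0,0,-0.115],[0,0,0],[0,0,0],[0,0,0],[0,0,0],[0,0,0],[0,0,0],[0,0,0],[0,0,0],[0,0,0],[0,0,0],[0,0,0]])

```text
clock: 3.35
position: [0.368, 0.1456, 0.347]
ee_rot: [-0.0, 3.141, 0.001]
force: [0.8, 1.3, 0.3]
width: 0.981
gripper_force: 0.0
```

```bash
cat > w.py <<'E'
import sys
from h import *
np.set_printoptions(precision=4,suppress=True)
s=arm.observe();print(s["clock"],s["position"],R.from_rotvec(s["ee_rot"]).as_matrix().tolist(),s["joints"])
p=get("wrist");save(p,sys.argv[1]+".png");import pickle;pickle.dump(p,open(sys.argv[1]+".pkl","wb"))
print(p["mtx"],p["T"])
Z=dict(plate=.04,plate_mid=.045,drying_rack=0,test_stand=0,seat=.026,catch_tab=.139,catch_hinge=.091,lever_knob=.168,lever_hinge=.045,disc=.04,timer=0,nose=.05)
out={}
for l in sys.argv[2:] or Z:
    for r in arm.place_of(l,p)[:1]:
        print(l,round(r["conf"],2),np.round(np.array(r["centre"])*[512,384]),atz(p,r["centre"],Z[l]));out[l]=r["centre"]
pickle.dump(out,open(sys.argv[1]+"_d.pkl","wb"))
E
python3 w.py w1
```

```text
3.35 [0.368  0.1456 0.347 ] [[-0.9999997683328147, -0.00015699041652698218, 0.0006623355088552487], [-0.00015651350521425007, 0.9999997285263013, 0.0007200353093412465], [-0.0006624483676917058, 0.0007199314780805742, -0.9999995214302991]] [-0.7862 -0.0583  0.2609  1.8899  0.0153  1.3071  1.0412]
[[297.3186   0.     257.9915]
 [  0.     297.3186 186.6978]
 [  0.       0.       1.    ]] [[ 0.0001  0.9611  0.2762  0.2928]
 [ 1.     -0.0003  0.0008  0.1452]
 [ 0.0009  0.2762 -0.9611  0.5052]
 [ 0.      0.      0.      1.    ]]
plate 0.61 [ 38. 194.] [ 0.4415 -0.3011  0.04  ]
plate_mid 0.64 [ 38. 191.] [ 0.4336 -0.2922  0.045 ]
drying_rack 0.49 [ 61. 200.] [ 0.4665 -0.271   0.    ]
test_stand 0.81 [210. 236.] [0.5343 0.0547 0.    ]
seat 0.78 [210. 241.] [0.5319 0.0586 0.026 ]
catch_tab 0.82 [255. 231.] [0.4595 0.1421 0.139 ]
catch_hinge 0.91 [251. 215.] [0.4564 0.1354 0.091 ]
lever_knob 0.75 [316. 282.] [0.5252 0.2251 0.168 ]
lever_hinge 0.61 [267. 232.] [0.5052 0.1609 0.045 ]
disc 0.47 [ 65. 225.] [ 0.5059 -0.2405  0.04  ]
timer 0.68 [373. 217.] [0.4985 0.3683 0.    ]
nose 0.61 [268. 232.] [0.5028 0.1624 0.05  ]
```

```bash
python3 -c "
import cv2
a=cv2.imread('pics/w1.png')[120:360,160:420];cv2.imwrite('pics/c1.png',cv2.resize(a,(0,0),fx=2.5,fy=2.5,interpolation=2))"
```

```text
(no output)
```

View pics/c1.png

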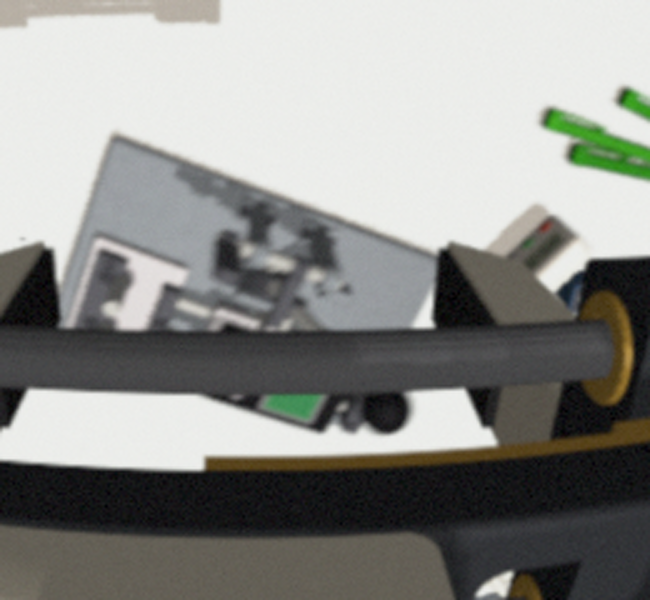

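Emit:
carry_out(claw=[9,9,9,9,9,9], delta_pos=[[0,-4,-1],[0,-4,-1],[0,-4,-1],[0,-4,-1],[0,-4,-1],[0,0,0]], angular=[[0,0,0],[0,0,0],[0,0,0],[0,0,0],[0,0,0],[0,0,0]])

```text
clock: 4.6
position: [0.3679, -0.0574, 0.3982]
ee_rot: [0.011, 3.139, 0.001]
force: [0.5, 0.4, 0.7]
width: 0.98
gripper_force: 0.0
```

```bash
python3 w.py w2; python3 -c "
import cv2
a=cv2.imread('pics/w2.png');cv2.imwrite('pics/c2.png',cv2.resize(a,(768,576),interpolation=2))"
```

```text
4.6 [ 0.3679 -0.0574  0.3982] [[-0.999968958324998, 0.007313548425417415, 0.0029316200040009066], [0.00731483999933426, 0.999973153710261, 0.00043008666512851947], [-0.0029283958412283295, 0.00045151764578615206, -0.9999956103051719]] [-0.6124 -0.1718  0.5259  1.8409  0.0864  1.4472  1.4602]
[[297.3186   0.     257.9915]
 [  0.     297.3186 186.6978]
 [  0.       0.       1.    ]] [[ 0.0075  0.9604  0.2784  0.2924]
 [ 1.     -0.0073 -0.0015 -0.0572]
 [ 0.0006  0.2784 -0.9605  0.5562]
 [ 0.      0.      0.      1.    ]]
plate 0.81 [131. 186.] [ 0.4391 -0.3014  0.04  ]
plate_mid 0.95 [134. 188.] [ 0.4421 -0.2938  0.045 ]
drying_rack 0.53 [157. 192.] [ 0.4643 -0.2638  0.    ]
test_stand 0.89 [314. 222.] [0.5302 0.0572 0.    ]
seat 0.77 [317. 227.] [0.5307 0.0572 0.026 ]
catch_tab 0.56 [379. 212.] [0.4573 0.1341 0.139 ]
catch_hinge 0.86 [373. 205.] [0.4616 0.1431 0.091 ]
lever_hinge 0.94 [372. 217.] [0.5048 0.1631 0.045 ]
disc 0.57 [162. 219.] [ 0.5059 -0.2445  0.04  ]
timer 0.85 [444. 206.] [0.5032 0.3695 0.    ]
```

View pics/c2.png

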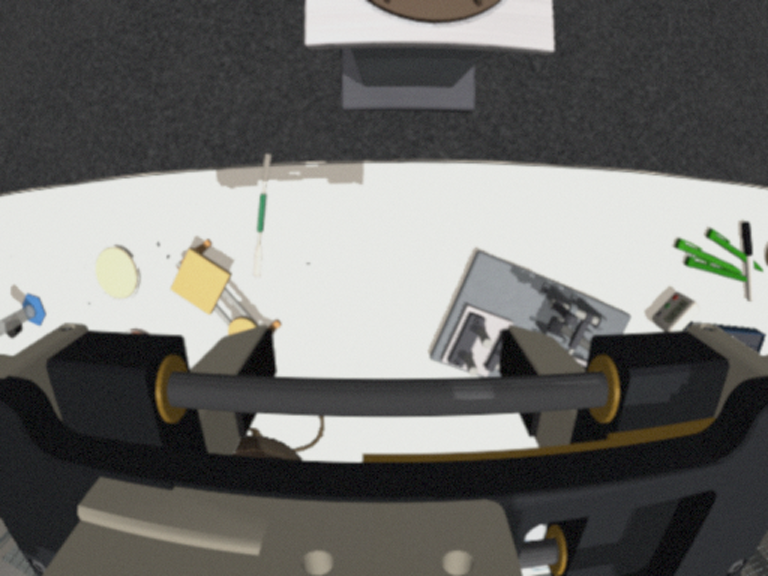

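```bash
python3 - <<'E'
from h import *
import pickle
p=pickle.load(open('w2.pkl','rb'))
for c in [(478,250),(630,312),(430,358)]: print(atz(p,(c[0]/768,c[1]/576),.005))
p=pickle.load(open('w1.pkl','rb'))
for c in [(115,135),(435,255),(322,432),(200,395),(388,410),(290,400)]: print(atz(p,((160+c[0]/2.5)/512,(120+c[1]/2.5)/384),.005))
a=cv2.imread('pics/scene0.png')[150:215,205:280];b=cv2.imread('pics/side0.png')[185:270,195:285]
a=cv2.resize(a,(400,346),interpolation=2);b=cv2.resize(b,(366,346),interpolation=2)
cv2.imwrite('pics/c3.png',np.hstack([a,b]))
E
```

```text
[0.41292927 0.05882633 0.005     ]
[0.50371762 0.29841102 0.005     ]
[5.64160015e-01 1.80370620e-04 5.00000000e-03]
[0.41339447 0.05476233 0.005     ]
[0.50502591 0.28729553 0.005     ]
[0.66362795 0.20897746 0.005     ]
[0.62568349 0.10977525 0.005     ]
[0.64326189 0.26241111 0.005     ]
[0.63061429 0.1816088  0.005     ]
```

View pics/c3.png

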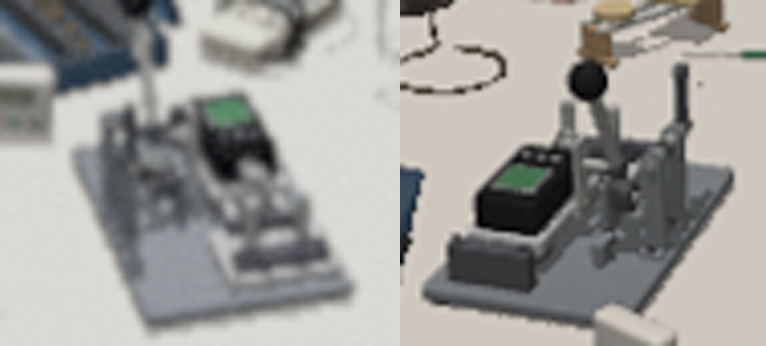

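The long base edge runs from (.413,.057) to (.504,.29), so the stand's x axis has a yaw of about 1.2. The rollers are at the right-hand (low y) end. Next I'll fit a rough kinematic model so I can check that the tilted poses are reachable.

```bash
cat > kin.py <<'E'
import numpy as np, itertools, pickle, os
from scipy.optimize import least_squares
from scipy.spatial.transform import Rotation as R
LO=np.array([-2.62,-.44,-1.27,.08,-1.32,.12,-2.74]);HI=np.array([2.62,2.09,1.32,2.57,4.46,2,2.74])
D=[([-1.325,.434,.025,1.573,-.012,1.134,-.075],[.2135,.5869,.2259],R.from_rotvec([-.5452,-3.0938,.0025])),
([-.7862,-.0583,.2609,1.8899,.0153,1.3071,1.0412],[.368,.1456,.347],R.from_rotvec([0,3.141,.001])),
([-.6124,-.1718,.5259,1.8409,.0864,1.4472,1.4602],[.3679,-.0574,.3982],R.from_rotvec([.011,3.139,.001]))]
if os.path.exists('kd.pkl'): D+=[(a,b,R.from_rotvec(c)) for a,b,c in pickle.load(open('kd.pkl','rb'))]
rz=lambda a:R.from_euler('z',a);ry=lambda a:R.from_euler('y',a)
def fk(q,p,s):
    d1,d3,d5,d7,a1,a4,a6,r7=p;v=lambda x,z:np.array([x,0,z])
    r=rz(s[0]*q[0]);t=r.apply(v(a1,d1))
    r=r*ry(q[1])*rz(s[1]*q[2]);t=t+r.apply(v(a4,d3))
    r=r*ry(q[3])*rz(s[2]*q[4]);t=t+r.apply(v(-a4,d5))
    r=r*ry(q[5]);t=t+r.apply(v(a6,0))
    r=r*rz(s[3]*q[6]+r7);return t+r.apply(v(0,d7)),r
def fit(s):
    def f(p):
        e=[]
        for q,t,r in D:
            a,b=fk(q,p,s);e+=list(10*(a-t))+list((b.inv()*r).as_rotvec())
        return np.array(e+list(.02*(np.array(p[:7])-[.33,.35,.35,.25,0,0,0])))
    return min((least_squares(f,[.33,.35,.35,.25,0,0,0,r0]) for r0 in(0,1.57,3.14,-1.57)),key=lambda o:o.cost)
def model():
    b=None
    for s in itertools.product([1,-1],repeat=4):
        o=fit(s)
        if b is None or o.cost<b[0]: b=(o.cost,o.x,s)
    return b
def ik(t,r,p,s,seeds,n=30):
    best=None;rg=np.random.default_rng(0)
    for k in range(n):
        q0=np.clip(seeds,LO+.01,HI-.01) if k==0 else rg.uniform(LO,HI)
        def f(q):
            a,b=fk(q,p,s);return np.r_[10*(a-t),(b.inv()*r).as_rotvec(),.01*(q-seeds)]
        o=least_squares(f,q0,bounds=(LO+.02,HI-.02))
        if best is None or o.cost<best.cost: best=o
    a,b=fk(best.x,p,s);return best.x,np.linalg.norm(a-t),(b.inv()*r).magnitude()
def pose(yaw,tilt,flip=False):
    # heading yaw, tilt from vertical, tool x up/back
    z=np.array([np.cos(yaw)*np.sin(tilt),np.sin(yaw)*np.sin(tilt),-np.cos(tilt)])
    y=np.array([-np.sin(yaw),np.cos(yaw),0])*(-1 if flip else 1)
    return R.from_matrix(np.c_[np.cross(y,z),y,z])
E
cat > k1.py <<'E'
from kin import *
np.set_printoptions(precision=3,suppress=True)
c,p,s=model();print(c,p,s)
q0=np.array(D[2][0])
for nm,t,yaw,tl in[("rack",[.45,-.30,.03],.69,.785),("rackv",[.44,-.3,.2],.69,0),("stand",[.53,.06,.07],1.2,.785),("standh",[.53,.06,.2],1.2,.785)]:
  for fl in(False,True):
    q,e,a=ik(np.array(t),pose(yaw,tl,fl),p,s,q0);print(nm,fl,q,round(e*1000,1),round(a,3))
E
python3 k1.py
```

```text
0.08292813228101285 [ 0.617  0.54   0.242  0.817 -0.329  0.072 -0.41   1.564] (-1, -1, 1, -1)Traceback (most recent call last):
  File "k1.py", line 7, in <module>
    q,e,a=ik(np.array(t),pose(yaw,tl,fl),p,s,q0);print(nm,fl,q,round(e*1000,1),round(a,3))
          ~~^^^^^^^^^^^^^^^^^^^^^^^^^^^^^^^^^^^^
  File "kin.py", line 36, in ik
    o=least_squares(f,q0,bounds=(LO+.02,HI-.02))
    return func(*args, **kwargs)
    raise ValueError("Initial guess is outside of provided bounds")
ValueError: Initial guess is outside of provided bounds
```

Emit:
carry_out(claw=[9,9,9,9,9,9,9,9,9,9,9,9,9], delta_pos=[[0,0,0],[0,0,0],[0,0,0],[0,0,0],[0,0,0],[2.3,-3.8,1.6],[2.3,-3.8,1.6],[2.3,-3.8,1.6],[2.3,-3.8,1.6],[2.3,-3.8,1.6],[2.3,-3.8,1.6],[0,0,0],[0,0,0]], angular=[[0,0,-0.138],[0,0,-0.138],[0,0,-0.138],[0,0,-0.138],[0,0,-0.138],[0,0,0],[0,0,0],[0,0,0],[0,0,0],[0,0,0],[0,0,0],[0,0,0],[0,0,0]])

```text
clock: 6.55
position: [0.3948, -0.2296, 0.3382]
ee_rot: [1.057, -2.951, 0.031]
force: [-0.0, 1.1, 0.3]
width: 0.978
gripper_force: 0.0
```

```bash
python3 w.py w3 plate plate_mid drying_rack disc; python3 - <<'E'
from h import *
import pickle
p=pickle.load(open('w3.pkl','rb'))
T=[(t["conf"],t["centre"],t["region"].sum(),cv2.minAreaRect(np.argwhere(t["region"])[:,::-1].astype(np.float32))) for t in arm.trace("plate",arm.get_image("wrist"))]
print(T)
cv2.imwrite('pics/c4.png',cv2.resize(cv2.imread('pics/w3.png')[100:290,130:390],(0,0),fx=2.5,fy=2.5,interpolation=2))
E
```

```text
6.55 [ 0.3948 -0.2296  0.3382] [[-0.7724193470312585, -0.6351127881330241, 0.0003141364373879735], [-0.6349768180675797, 0.7722435551861587, -0.02107918381282775], [0.013145069363711539, -0.01648143875210798, -0.9997777599687264]] [-0.169   0.0448  0.6021  1.8209 -0.0066  1.2747  2.6934]
[[297.3186   0.     257.9915]
 [  0.     297.3186 186.6978]
 [  0.       0.       1.    ]] [[-0.635   0.7425  0.2133  0.3366]
 [ 0.7724  0.6161  0.1547 -0.2737]
 [-0.0165  0.2629 -0.9647  0.4974]
 [ 0.      0.      0.      1.    ]]
plate 0.83 [211. 152.] [ 0.4417 -0.293   0.04  ]
plate_mid 0.8 [208. 147.] [ 0.4372 -0.3007  0.045 ]
drying_rack 0.67 [212. 166.] [ 0.468  -0.2784  0.    ]
disc 0.66 [208. 203.] [ 0.5115 -0.2461  0.04  ]
[(0.6, [0.4086, 0.3911], np.int64(1730), ((209.9000244140625, 148.6999969482422), (41.7420654296875, 43.639427185058594), 71.56504821777344)), (0.22, [0.643, 0.7529], np.int64(1179), ((342.9670104980469, 310.60418701171875), (92.27264404296875, 47.716461181640625), 48.544769287109375))]
```

View pics/c4.png

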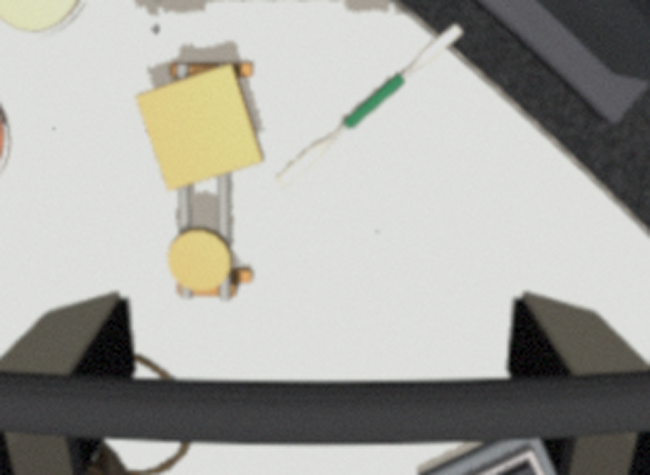

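The picture shows the beige plate at crop (200,127), turned about 18° relative to the rack, with the disc behind it at (200,262). The spatula is to the right. Joint 7 is near its limit at 2.69, so I'll use the half-turned grasp instead. Next I'll measure the plate's corners precisely.

```bash
cat > pl.py <<'E'
from h import *
import sys
def rect(p,z,lab="plate"):
    t=arm.trace(lab,p)[0];m=cv2.dilate(t["region"].astype(np.uint8),np.ones((5,5)))
    hsv=cv2.cvtColor(p["frame"],cv2.COLOR_RGB2HSV);n=((hsv[...,1]>55)&(hsv[...,2]>120)&(m>0)).astype(np.uint8)
    k,l,st,_=cv2.connectedComponentsWithStats(n);j=1+np.argmax(st[1:,4]);ys,xs=np.where(l==j)
    W=np.array([atz(p,((x+.5)/512,(y+.5)/384),z)[:2] for x,y in zip(xs,ys)],np.float32)
    c,s,a=cv2.minAreaRect(W*1000);return t["conf"],np.round(c,1),np.round(s,1),round(a,1),W.mean(0),len(W)
if __name__=="__main__":
    p=get("wrist");print(rect(p,.050))
    from pickle import dump
    r=[]
    for n in("wrist","side","scene"):
        q=get(n);f=arm.trace("plate",q)
        if f: r.append(ray(q,f[0]["centre"]));print(n,f[0]["conf"],atz(q,f[0]["centre"],.05))
    print(tri(r))
E
python3 pl.py; sed -i 's/d1,d3,d5,d7,a1,a4,a6,r7=p;v=lambda x,z:np.array(\[x,0,z\])/d1,d3,d5,d7,a1,a4,a6,r7,b1,b4,b6=p;v=lambda x,z,y=0:np.array([x,y,z])/; s/v(a1,d1)/v(a1,d1,b1)/; s/v(a4,d3)/v(a4,d3,b4)/; s/v(-a4,d5)/v(-a4,d5,b6)/; s/,\[.33,.35,.35,.25,0,0,0,r0\]/,[.33,.35,.35,.25,0,0,0,r0,0,0,0]/; s/list(.02\*(np.array(p\[:7\])-\[.33,.35,.35,.25,0,0,0\]))/list(.02*(np.array(p)[[0,1,2,3,4,5,6,8,9,10]]-[.33,.35,.35,.25,0,0,0,0,0,0]))/; s/seeds,n=30/seeds,n=12/' kin.py
sed -i 's/else rg.uniform(LO,HI)/else rg.uniform(LO+.03,HI-.03)/' kin.py
python3 - <<'E'
import pickle;pickle.dump([([-.169,.0448,.6021,1.8209,-.0066,1.2747,2.6934],[.3948,-.2296,.3382],[1.057,-2.951,.031])],open('kd.pkl','wb'))
E
python3 k1.py
```

```text
(0.81, array([ 437.2, -294.9]), array([67.2, 66.8]), 56.2, array([ 0.43789476, -0.2951862 ], dtype=float32), 1703)
wrist 0.83 [ 0.43999375 -0.29558206  0.05      ]
side 0.55 [ 0.45205897 -0.29346803  0.05      ]
scene 0.65 [ 0.4358554 -0.302844   0.05     ]
(array([ 0.44518029, -0.29696223,  0.04501835]), [np.float64(4.1), np.float64(7.6), np.float64(3.7)])
1.8472628499533747e-05 [ 0.27   0.557  0.435  0.367  0.001  0.001  0.009  1.571 -0.037 -0.031
  0.014] (-1, -1, -1, -1)
rack False [ 1.754  1.159 -1.25   1.958  0.495  0.61   2.72 ] 0.1 0.008
rack True [ 0.74   0.749  0.309  2.097 -1.3    1.049  1.223] 0.0 0.001
rackv False [ 0.575  0.315 -0.1    1.822  0.038  1.007  2.72 ] 0.0 0.001
rackv True [-0.266  0.474  1.093  1.902 -0.483  1.061  0.147] 0.0 0.0
stand False [ 1.087  0.979 -1.197  2.088  0.289  0.4    2.72 ] 0.0 0.0
stand True [ 0.35   0.6   -0.107  2.198 -1.3    0.753  1.063] 0.0 0.001
standh False [-0.448  0.542  0.999  2.18  -1.3    1.35  -2.184] 0.0 0.0
standh True [-0.229  0.419  0.653  2.164 -1.225  1.153  0.864] 0.0 0.0
```

```bash
cat > k2.py <<'E'
from kin import *
np.set_printoptions(precision=2,suppress=True)
c,p,s=model();pickle.dump((p,s),open('m.pkl','wb'))
M=(LO+HI)/2
def ikm(t,r,n=25):
    rg=np.random.default_rng(1);res=[]
    for k in range(n):
        def f(q):
            a,b=fk(q,p,s);return np.r_[100*(a-t),30*(b.inv()*r).as_rotvec(),.1*((q-M)/(HI-LO)*2)**4]
        o=least_squares(f,rg.uniform(LO+.03,HI-.03),bounds=(LO+.02,HI-.02))
        a,b=fk(o.x,p,s)
        if np.linalg.norm(a-t)<.002 and (b.inv()*r).magnitude()<.01: res.append((min(np.minimum(o.x-LO,HI-o.x)),o.x))
    res.sort(key=lambda a:-a[0]);return [r for i,r in enumerate(res) if i==0 or all(np.abs(r[1]-x[1]).max()>.3 for x in res[:i])][:3]
if __name__=="__main__":
  for nm,t,yaw in[("rack",[.45,-.28,.03],.98),("stand",[.53,.06,.06],1.2),("standh",[.53,.06,.15],1.2)]:
    for fl in(True,False):
      for tl in(.6,.75,.9):
        for m,q in ikm(np.array(t),pose(yaw,tl,fl),10)[:2]: print(nm,fl,tl,round(m,2),q)
E
python3 k2.py
```

```text
rack True 0.6 0.58 [ 1.31  0.79 -0.69  1.9  -0.19  0.7   0.33]
rack True 0.75 0.55 [ 1.4   0.88 -0.72  1.87 -0.28  0.76  0.47]
rack True 0.9 0.53 [ 1.46  0.98 -0.74  1.83 -0.35  0.83  0.58]
rack False 0.6 0.49 [ 0.85  0.67 -0.03  1.97 -0.8   0.84 -2.25]
rack False 0.75 0.51 [ 1.05  0.76 -0.2   1.92 -0.77  0.89 -2.23]
rack False 0.9 0.54 [ 1.2   0.86 -0.33  1.87 -0.74  0.95 -2.2 ]
stand True 0.6 0.26 [ 0.76  0.67 -0.79  2.11 -0.33  0.38  0.05]
stand True 0.75 0.25 [ 0.89  0.78 -0.86  2.13 -0.52  0.37  0.34]
stand True 0.9 0.26 [ 1.    0.91 -0.92  2.13 -0.63  0.38  0.56]
stand False 0.6 0.29 [ 0.37  0.55 -0.26  2.16 -1.01  0.54 -2.45]
stand False 0.6 0.13 [ 0.95  0.85 -1.14  2.07  0.43  0.45  2.47]
stand False 0.75 0.35 [ 0.7   0.67 -0.59  2.16 -0.97  0.48 -2.38]
stand False 0.75 0.05 [ 1.07  0.99 -1.22  2.08  0.44  0.42  2.57]
stand False 0.9 0.34 [ 0.9   0.83 -0.76  2.15 -0.94  0.46 -2.3 ]
stand False 0.9 0.02 [ 1.16  1.13 -1.25  2.09  0.38  0.39  2.72]
standh True 0.6 0.47 [ 0.77  0.49 -0.78  2.05 -0.43  0.59  0.06]
standh True 0.75 0.41 [ 0.9   0.58 -0.86  2.08 -0.59  0.56  0.29]
standh True 0.9 0.35 [ 1.01  0.7  -0.92  2.11 -0.72  0.56  0.5 ]
standh False 0.6 0.26 [-0.13  0.39  0.38  2.15 -1.06  0.87 -2.48]
standh False 0.6 0.07 [ 1.01  0.68 -1.19  2.02  0.12  0.58  2.67]
standh False 0.75 0.27 [ 0.5   0.45 -0.32  2.13 -1.01  0.74 -2.47]
standh False 0.9 0.34 [ 0.84  0.6  -0.66  2.13 -0.98  0.67 -2.4 ]
```

```bash
python3 - <<'E'
from h import *
import pickle
a=get("scene");b=get("side")
f=lambda p,u,v:ray(p,(u/512,v/384))
print("globe",tri([f(a,342,190),f(b,197,169)]), "edge",tri([f(a,342,169),f(b,197,149)]))
p=pickle.load(open('w3.pkl','rb'));print("ring",[atz(p,(u/512,v/384),0) for u,v in[(186,243),(201,254),(205,276)]])
from kin import *
from k2 import ikm
np.set_printoptions(precision=2,suppress=True)
for fl in(True,False):
  for dt in(.35,.5):
    r=pose(.98,-dt,fl);q=pose(1.2,1.571-dt,fl)
    for nm,t,rr in[("rack",np.array([.443,-.287,.045])+r.apply([0,0,.019]),r),("up",np.array([.443,-.287,.2])+r.apply([0,0,.019]),r),("stand",np.array([.533,.06,.07])+q.apply([0,0,.019]),q),("standh",np.array([.533,.06,.17])+q.apply([0,0,.019]),q),("mid",np.array([.47,-.15,.25]),pose(1.1,.5,fl))]:
        print(nm,fl,dt,[(round(m,2),x) for m,x in ikm(t,rr,10)[:2]])
E
```

```text
globe (array([ 0.70300989, -0.22868093,  0.13558974]), [np.float64(0.4), np.float64(0.4)]) edge (array([ 0.69695664, -0.21960922,  0.21936315]), [np.float64(2.5), np.float64(2.5)])
ring [array([ 0.61963268, -0.22885833,  0.        ]), array([ 0.6194961 , -0.19315236,  0.        ]), array([ 0.6555909 , -0.15828574,  0.        ])]
rack True 0.35 [(np.float64(0.64), array([ 0.53,  0.62, -0.4 ,  1.93,  0.72,  0.92, -0.93]))]
up True 0.35 [(np.float64(0.75), array([ 0.54,  0.4 , -0.38,  1.82,  0.51,  1.16, -0.68]))]
stand True 0.35 [(np.float64(0.27), array([ 1.13,  1.21, -1.  ,  2.1 , -0.75,  0.44,  0.87]))]
standh True 0.35 [(np.float64(0.26), array([ 1.13,  0.97, -1.01,  2.12, -0.91,  0.58,  0.83]))]
mid True 0.35 [(np.float64(0.61), array([ 1.08,  0.32, -0.66,  1.88, -0.36,  1.03,  0.17]))]
rack True 0.5 [(np.float64(0.66), array([ 0.41,  0.66, -0.34,  1.91,  0.78,  1.03, -1.05]))]
up True 0.5 [(np.float64(0.75), array([ 0.42,  0.44, -0.35,  1.81,  0.61,  1.25, -0.8 ]))]
stand True 0.5 [(np.float64(0.27), array([ 1.07,  1.07, -0.98,  2.12, -0.73,  0.39,  0.75]))]
standh True 0.5 [(np.
[... 566 characters left out ...]
array([ 1.08,  0.91, -0.93,  2.13, -1.01,  0.64, -2.22]))]
mid False 0.35 [(np.float64(0.25), array([-0.14,  0.32,  0.9 ,  1.98, -0.78,  1.24, -2.49]))]
rack False 0.5 [(np.float64(0.58), array([ 0.64,  0.75, -0.69,  1.89,  0.95,  1.21,  1.96])), (np.float64(0.02), array([-0.56,  1.08,  1.25,  2.04, -0.72,  0.82, -2.72]))]
up False 0.5 [(np.float64(0.49), array([ 0.72,  0.54, -0.78,  1.78,  0.78,  1.4 ,  2.19]))]
stand False 0.5 [(np.float64(0.33), array([ 1.01,  1.01, -0.88,  2.13, -0.93,  0.45, -2.21]))]
standh False 0.5 [(np.float64(0.32), array([ 0.99,  0.76, -0.85,  2.13, -1.  ,  0.64, -2.32]))]
mid False 0.5 [(np.float64(0.25), array([-0.14,  0.32,  0.9 ,  1.98, -0.78,  1.24, -2.49]))]
```

Emit:
carry_out(claw=[9,9,9,9,9,9,9,9,9,9,9,9,9,9,9,9,9,9,9], delta_pos=[[0,0,0],[0,0,0],[0,0,0],[0,0,0],[0,0,0],[0,0,0],[0,0,0],[0,0,0],[0,0,0],[0,0,0],[0,0,0],[0,0,0],[0,0,0],[0,0,0],[0,0,0],[0,0,0],[0,0,0],[0,0,0],[0,0,0]], angular=[[0,0,0.15],[0,0,0.15],[0,0,0.15],[0,0,0.15],[0,0,0.15],[0,0,0.15],[0,0,0.15],[0,0,0.15],[0,0,0.15],[0,0,0.15],[0,0,0.15],[0,0,0.15],[0,0,0.15],[0,0,0.15],[0,0,0.15],[0,0,0.15],[0,0,0.15],[0,0,0.15],[0,0,0.15]])

```text
clock: 9.3
position: [0.3954, -0.2291, 0.3383]
ee_rot: [2.758, 1.464, -0.014]
force: [0.2, 0.3, 0.1]
width: 0.983
gripper_force: 0.0
```

Emit:
carry_out(claw=[9,9,9,9], delta_pos=[[1.2,3.5,0],[1.2,3.5,0],[0,0,0],[0,0,0]], angular=[[0,0,0],[0,0,0],[0,0,0],[0,0,0]])

```text
clock: 9.7
position: [0.4671, -0.2482, 0.338]
ee_rot: [2.754, 1.472, -0.018]
force: [-1.1, -1.3, -0.2]
width: 0.982
gripper_force: 0.0
```

```bash
python3 w.py w4 plate plate_mid drying_rack seat disc; python3 pl.py
```

```text
9.7 [ 0.4671 -0.2482  0.338 ] [[0.5555008659479462, 0.8315150078787857, -0.0012568227500279559], [0.8312971935564858, -0.5553887535394356, -0.022097701849353044], [-0.01907259594792588, 0.011230499287878962, -0.9997550259786406]] [-0.2181  0.2138  0.7393  1.6771 -0.1284  1.2978 -0.0457]
[[297.3186   0.     257.9915]
 [  0.     297.3186 186.6978]
 [  0.       0.       1.    ]] [[ 0.8314 -0.5339 -0.1539  0.5077]
 [-0.5555 -0.793  -0.25   -0.1833]
 [ 0.0114  0.2934 -0.9559  0.4948]
 [ 0.      0.      0.      1.    ]]
plate 0.82 [259. 183.] [ 0.4397 -0.2984  0.04  ]
plate_mid 0.9 [258. 181.] [ 0.4396 -0.2933  0.045 ]
drying_rack 0.93 [266. 153.] [ 0.4724 -0.2715  0.    ]
disc 0.88 [277. 131.] [ 0.5083 -0.244   0.04  ]
(0.97, array([ 439.2, -297. ]), array([66.7, 64.8]), 57.4, array([ 0.44020718, -0.2965373 ], dtype=float32), 1622)
wrist 0.84 [ 0.44183683 -0.29261715  0.05      ]
scene 0.68 [ 0.43587784 -0.29811334  0.05      ]
(array([ 0.440841  , -0.29373116,  0.04462305]), [np.float64(0.3), np.float64(0.3)])
```

Emit:
carry_out(claw=[9.18,9.18,9.18,9.18,9.18,9.18,9.18,9.18,9.18,9.18,9.18], delta_pos=[[0,0,0],[0,0,0],[0,0,0],[0.73,0.05,3.83],[0.73,0.05,3.83],[0.73,0.05,3.83],[0.73,0.05,3.83],[0.73,0.05,3.83],[0.73,0.05,3.83],[0,0,0],[0,0,0]], angular=[[0,0,-0.013],[0,-0.133,0],[0,-0.133,0],[0,-0.133,0],[0,0,0],[0,0,0],[0,0,0],[0,0,0],[0,0,0],[0,0,0],[0,0,0]])

```text
clock: 11.5
position: [0.4458, -0.2913, 0.1106]
ee_rot: [2.537, 1.374, -0.529]
force: [-0.0, -0.1, 0.7]
width: 0.999
gripper_force: 0.0
```

```bash
cat > go.py <<'E'
from h import *
import sys
np.set_printoptions(precision=4,suppress=True)
from kin import pose
def go(t,yaw,tilt,grasp=True):
    s=arm.observe();Rn=R.from_rotvec(s["ee_rot"]);Rt=pose(yaw,tilt,True);t=np.array(t,float)
    if grasp: t=t+Rt.apply([0,0,.019])
    a=(Rn.inv()*Rt).as_rotvec();d=t-s["position"]
    print("clk",s["clock"],"F",s["force"],"M",s["ft_torque"],"w",s["width"],"gf",s["gripper_force"]);print("q",s["joints"]);m=Rn.as_matrix();g=s["position"]-.019*m[:,2]
    print("grasp pt",g,"yaw",np.arctan2(-m[0,1]*-1*-1,0) if 0 else np.arctan2(m[0,1],-m[1,1]),"tilt",np.arctan2(m[2,0],-m[2,2]) )
    print("turn",a,"world d",d,"\n d cm in now",100*Rn.inv().apply(d)," in target frame",100*Rt.inv().apply(d))
if __name__=="__main__":
    v=[float(x) for x in sys.argv[1:6]];go(v[:3],v[3],v[4])
E
python3 go.py .444 -.2885 .045 .995 -.42; python3 pl.py
```

```text
clk 11.5 F [-0.0159 -0.1051  0.6645] M [ 0.2453 -0.1563  0.0111] w 0.9986808887874112 gf 0.0
q [-0.267   0.5572  0.6717  1.961   0.0994  0.8197 -0.3073]
grasp pt [ 0.4498 -0.2848  0.128 ] yaw 0.9950473519977181 tilt -0.4173771058747898
turn [ 0.0103 -0.0026 -0.0045] world d [-0.006  -0.0037 -0.083 ] 
 d cm in now [ 2.7808 -0.3966  7.8373]  in target frame [ 2.803  -0.303   7.8336]
(0.87, array([ 440.5, -295.7]), array([64. , 63.7]), 56.4, array([ 0.44177186, -0.2937813 ], dtype=float32), 5640)
wrist 0.94 [ 0.44270383 -0.29104971  0.05      ]
scene 0.71 [ 0.44100129 -0.30354518  0.05      ]
(array([ 0.44288251, -0.29697654,  0.04458568]), [np.float64(3.5), np.float64(3.5)])
```

Emit:
carry_out(claw=[9.18,9.18,9.18,9.18,6,6,6,6,6,6], delta_pos=[[0.95,-0.07,2.6],[0.95,-0.07,2.6],[0.95,-0.07,2.6],[0,0,0],[0,0,0],[0,0,0],[0,0,0],[0,0,0],[0,0,0],[0,0,0]], angular=[[0,0,0.008],[0,0,0],[0,0,0],[0,0,0],[0,0,0],[0,0,0],[0,0,0],[0,0,0],[0,0,0],[0,0,0]], force=12)

```text
clock: 12.9
position: [0.4427, -0.2953, 0.028]
ee_rot: [2.541, 1.363, -0.524]
force: [0.2, 1.8, 8.3]
width: 0.694
gripper_force: 12.0
```

```bash
python3 go.py .4455 -.2885 .045 .988 -.42
```

```text
clk 12.9 F [0.2333 1.7942 8.2689] M [ 0.222   0.2181 -0.0809] w 0.6938655651225071 gf 11.998192369937897
q [-0.2119  0.688   0.6148  2.0151  0.048   0.639  -0.3191]
grasp pt [ 0.4467 -0.2887  0.0453] yaw 0.9881503264471201 tilt -0.4156874361760091
turn [ 0.0152 -0.0043 -0.0066] world d [-0.0015  0.0003 -0.0003] 
 d cm in now [-0.0392 -0.1402  0.0479]  in target frame [-0.0381 -0.1397  0.0502]
```

Emit:
carry_out(claw=[6,6,6,6,6,6,6,6,6,6,6,6,6,6,6,6,6,6], delta_pos=[[-0.4,0,-0.9],[-1.83,0,-4.1],[-1.83,0,-4.1],[-1.83,0,-4.1],[-1.83,0,-4.1],[-1.83,0,-4.1],[0,0,0],[0,0,0],[0,0,0],[0,0,0],[0,0,0],[0,0,0],[0,0,0],[0,0,0],[0,0,0],[0,0,0],[0,0,0],[0,0,0]], angular=[[0,0,0],[0,0,0],[0,0,0],[0,0,0],[0,0,0],[0,0,0],[0,0.143,0],[0,0.143,0],[0,0.143,0],[0,0.143,0],[0,0.143,0],[0,0.143,0],[0,0.143,0],[0,0.143,0],[0,0.143,0],[0,0.143,0],[0,0.141,0],[0,0,0]])

```text
clock: 14.7
position: [0.4367, -0.2952, 0.2582]
ee_rot: [-2.0, -1.078, -1.314]
force: [-0.1, 0.5, -0.5]
width: 0.692
gripper_force: 12.0
```

```bash
python3 go.py .531 .057 .07 1.2 1.151;  python3 w.py w5 seat test_stand catch_tab catch_hinge lever_hinge lever_knob timer nose plate;python3 -c "
import cv2
cv2.imwrite('pics/c5.png',cv2.resize(cv2.imread('pics/w5.png'),(768,576),interpolation=2))"
```

```text
clk 14.7 F [-0.1381  0.4541 -0.5274] M [-1.0324  0.695  -0.0179] w 0.6922220256237536 gf 11.99693575501442
q [ 0.7907  0.6756  0.4395  1.7752 -1.0652  1.7629  1.0797]
grasp pt [ 0.427  -0.3096  0.2658] yaw 0.9836334257675471 tilt 1.1580472062601603
turn [ 0.2012 -0.0061 -0.0801] world d [ 0.1006  0.3683 -0.1959] 
 d cm in now [ -3.3184 -12.1867  41.0152]  in target frame [-2.411  -3.9675 42.664 ]
14.7 [ 0.4367 -0.2952  0.2582] [[0.21603119526375997, 0.8324883155552192, 0.510189893213248], [0.3380686960629032, -0.5539830469558772, 0.7607971743032508], [0.9159913096832524, 0.008123309025052095, -0.4011158591170934]] [ 0.7907  0.6756  0.4395  1.7752 -1.0652  1.7629  1.0797]
[[297.3186   0.     257.9915]
 [  0.     297.3186 186.6978]
 [  0.       0.       1.    ]] [[ 0.8324 -0.3481  0.4313  0.3713]
 [-0.5542 -0.5343  0.6383 -0.3906]
 [ 0.0083 -0.7703 -0.6376  0.3898]
 [ 0.      0.      0.      1.    ]]
seat 0.64 [200. 180.] [0.532  0.0557 0.026 ]
catch_tab 0.73 [146. 133.] [0.455  0.1004 0.139 ]
catch_hinge 0.82 [147. 146.] [0.457  0.1351 0.091 ]
lever_hinge 0.91 [167. 154.] [0.4991 0.1545 0.045 ]
lever_knob 0.72 [161.  87.] [0.5331 0.2387 0.168 ]
timer 0.8 [146. 135.] [0.4968 0.3569 0.    ]
nose 0.57 [258. 255.] [ 0.5166 -0.1774  0.05  ]
plate 0.65 [257. 252.] [ 0.5222 -0.166   0.04  ]
```

View pics/c5.png

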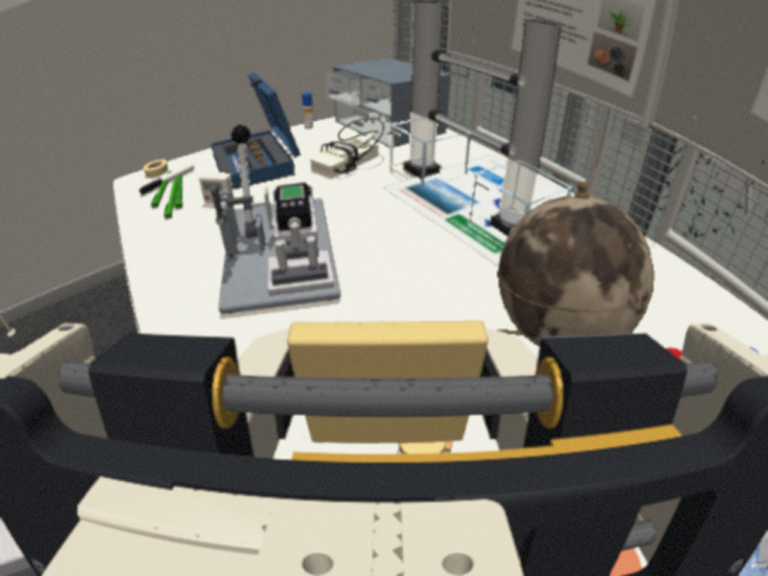

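The plate is held upright between the fingers, with its top edge at (388,335). The stand stands clear ahead, with its rollers at about (282,250) and (310,250) and its knob at (241,133). I'll go closer and measure the stand again.

Emit:
carry_out(claw=[6,6,6,6,6,6], delta_pos=[[0,0,0],[0,0,0],[-0.3,-1.2,4.8],[-0.3,-1.2,4.8],[-0.3,-1.2,4.8],[0,0,0]], angular=[[0.1,-0.003,-0.04],[0.1,-0.003,-0.04],[0,0,0],[0,0,0],[0,0,0],[0,0,0]])

```text
clock: 15.8
position: [0.4505, -0.155, 0.193]
ee_rot: [-1.823, -1.262, -1.185]
force: [-0.0, -0.9, 0.1]
width: 0.696
gripper_force: 12.0
```

```bash
python3 go.py .531 .057 .07 1.2 1.151;  python3 w.py w6 seat catch_tab catch_hinge lever_hinge lever_knob; cat > st.py <<'E'
from h import *
import pickle,sys
np.set_printoptions(precision=4,suppress=True)
P=[pickle.load(open(f+'.pkl','rb')) for f in sys.argv[1:]];D=[pickle.load(open(f+'_d.pkl','rb')) for f in sys.argv[1:]]
for n in("scene","side"):
    q=get(n);P.append(q);D.append({l:arm.place_of(l,q)[0]["centre"] for l in("seat","catch_tab","catch_hinge","lever_hinge","lever_knob") if arm.place_of(l,q)})
for l in("seat","catch_tab","catch_hinge","lever_hinge","lever_knob"):
    print(l,*tri([ray(p,d[l]) for p,d in zip(P,D) if l in d]))
E
python3 st.py w1 w2 w5 w6;python3 -c "
import cv2
cv2.imwrite('pics/c6.png',cv2.resize(cv2.imread('pics/w6.png')[40:230,120:380],(0,0),fx=3,fy=3,interpolation=2))"
```

```text
clk 15.8 F [-0.0179 -0.8875  0.0614] M [-1.0791  0.4678 -0.0465] w 0.6957348868056278 gf 11.997508853673935
q [ 0.6278  0.6995  0.3447  1.9337 -1.029   1.6147  1.2191]
grasp pt [ 0.4444 -0.1713  0.2007] yaw 1.209697373870031 tilt 1.1514972570363484
turn [-0.0081 -0.0005  0.0056] world d [ 0.0868  0.2282 -0.1307] 
 d cm in now [-1.9983  0.0316 27.6216]  in target frame [-1.9848 -0.1817 27.622 ]
15.8 [ 0.4505 -0.155   0.193 ] [[0.14230352408733926, 0.9355076199812411, 0.32338088995696357], [0.38144379012365653, -0.3533019582086178, 0.8542121289832261], [0.9133730574132476, 0.0017942360462834261, -0.4071196859752502]] [ 0.6278  0.6995  0.3447  1.9337 -1.029   1.6147  1.2191]
[[297.3186   0.     257.9915]
 [  0.     297.3186 186.6978]
 [  0.       0.       1.    ]] [[ 0.9354 -0.2258  0.2721  0.4092]
 [-0.3536 -0.6018  0.7161 -0.262 ]
 [ 0.002  -0.7661 -0.6428  0.3253]
 [ 0.      0.      0.      1.    ]]
seat 0.79 [255. 191.] [0.5286 0.064  0.026 ]
catch_tab 0.97 [193. 112.] [0.4594 0.137  0.139 ]
catch_hinge 0.93 [196. 139.] [0.458  0.1409 0.091 ]
lever_hinge 0.87 [221. 153.] [0.4998 0.1577 0.045 ]
lever_knob 0.89 [222.  71.] [0.5274 0.2255 0.168 ]
seat [0.5344 0.0585 0.0262] [np.float64(2.3), np.float64(3.6), np.float64(2.6), np.float64(7.6), np.float64(9.7), np.float64(5.7)]
catch_tab [0.4611 0.139  0.1286] [np.float64(4.1), np.float64(0.3), np.float64(8.3), np.float64(8.6), np.float64(7.2), np.float64(5.2)]
catch_hinge [0.458  0.1374 0.1004] [np.float64(5.3), np.float64(1.5), np.float64(9.4), np.float64(6.4), np.float64(15.3), np.float64(12.9)]
lever_hinge [0.5027 0.1624 0.0457] [np.float64(2.6), np.float64(1.7), np.float64(5.3), np.float64(3.9), np.float64(12.6), np.float64(7.6)]
lever_knob [0.5252 0.2232 0.1708] [np.float64(2.1), np.float64(4.7), np.float64(2.5), np.float64(0.4), np.float64(4.1)]
```

View pics/c6.png

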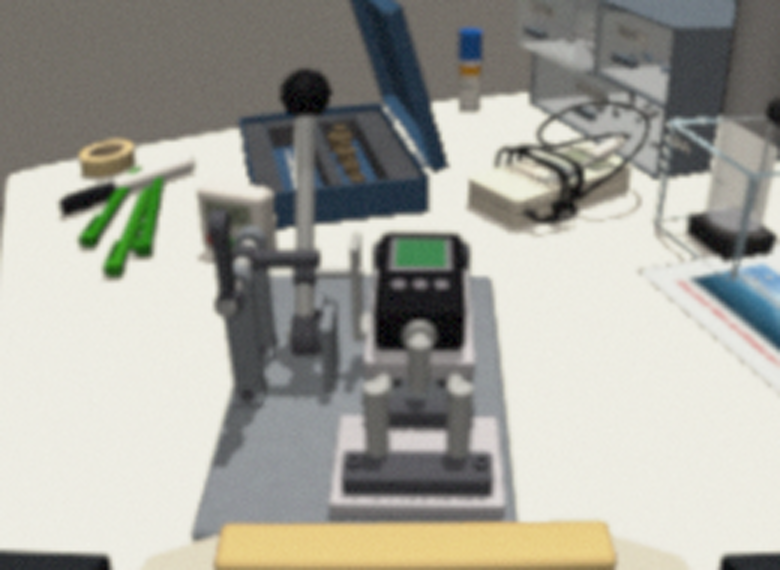

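```bash
python3 - <<'E'
from h import *
import pickle
np.set_printoptions(precision=4,suppress=True)
p=pickle.load(open('w6.pkl','rb'))
W=lambda c,z:atz(p,((120+(c[0]+.5)/3)/512,(40+(c[1]+.5)/3)/384),z)
L,Rr=W((377,382),.076),W((460,382),.076);m=(L+Rr)/2
d=(Rr-L)[:2];print("rollers",L,Rr,np.linalg.norm(d),"yaw",np.arctan2(d[0],-d[1]))
yaw=np.arctan2(d[0],-d[1])
for yaw in(yaw,1.204):
  h=np.array([np.cos(yaw),np.sin(yaw)]);print("seat",m[:2]+.006*h)
print("nose top",W((420,352),.071),W((420,335),.071))
print("seat white front corners",W((330,512),.026),W((504,514),.026))
print("base right edge",W((516,520),.01),W((492,280),.01),"left",W((195,533),.01),W((240,400),.01))
for n in("seat",):
  r=arm.trace("test_stand",get("wrist"));print([x["conf"] for x in r])
E
```

```text
rollers [0.5135 0.0614 0.076 ] [0.5502 0.0476 0.076 ] 0.039195332443973614 yaw 1.2126047861127063
seat [0.534  0.0601]
seat [0.534  0.0601]
nose top [0.5442 0.0845 0.071 ] [0.5498 0.0991 0.071 ]
seat white front corners [0.4794 0.0351 0.026 ] [0.5568 0.0046 0.026 ]
base right edge [0.5685 0.0128 0.01  ] [0.6574 0.2349 0.01  ] left [0.4149 0.0597 0.01  ] [0.4599 0.1591 0.01  ]
[0.77]
```

The view is sharp. The roller tops are at (377,382) and (460,382), the nose is at (420,345), and the catch tab stands upright at (222,240). I take the seat at (0.534, 0.060) with a yaw of 1.20. Next I'll hover over the seat.

Emit:
carry_out(claw=[6,6,6,6,6,6,6,6], delta_pos=[[0.84,0,4.36],[0.84,0,4.36],[0.84,0,4.36],[0.84,0,4.36],[0.84,0,4.36],[0.84,0,4.36],[0,0,0],[0,0,0]], angular=[[-0.009,0.0035,0.004],[0,0,0],[0,0,0],[0,0,0],[0,0,0],[0,0,0],[0,0,0],[0,0,0]])

```text
clock: 18.1
position: [0.5358, 0.0538, 0.134]
ee_rot: [-1.835, -1.25, -1.189]
force: [0.7, -1.2, 0.2]
width: 0.695
gripper_force: 12.0
```

```bash
python3 go.py .538 .0703 .0666 1.2 1.155;  python3 w.py w7 seat;python3 -c "
import cv2
cv2.imwrite('pics/c7.png',cv2.resize(cv2.imread('pics/w7.png')[60:300,100:420],(0,0),fx=2.4,fy=2.4,interpolation=2))"
```

```text
clk 18.1 F [ 0.7269 -1.1566  0.2074] M [-1.1527  0.4913  0.0402] w 0.6954715218264751 gf 11.997621953487396
q [ 0.6097  0.7183 -0.2081  2.1297 -1.3103  1.0667  1.2104]
grasp pt [0.5294 0.0377 0.1418] yaw 1.1959850528741454 tilt 1.150029776536708
turn [ 0.0037  0.005  -0.0016] world d [ 0.0085  0.0327 -0.0751] 
 d cm in now [-5.4831 -0.4036  6.1264]  in target frame [-5.5129 -0.3898  6.1006]
18.1 [0.5358 0.0538 0.134 ] [[0.14949247406323946, 0.9305767292950394, 0.3341840078355019], [0.38012075426428826, -0.3660969110274926, 0.8494005320893536], [0.9127761019965415, 5.1290108824264546e-05, -0.4084602612168342]] [ 0.6097  0.7183 -0.2081  2.1297 -1.3103  1.0667  1.2104]
[[297.3186   0.     257.9915]
 [  0.     297.3186 186.6978]
 [  0.       0.       1.    ]] [[ 0.9305 -0.2357  0.2804  0.4933]
 [-0.3663 -0.5992  0.7119 -0.0524]
 [ 0.0002 -0.7651 -0.6439  0.2665]
 [ 0.      0.      0.      1.    ]]
seat 0.79 [253. 313.] [0.5312 0.056  0.026 ]
```

View pics/c7.png

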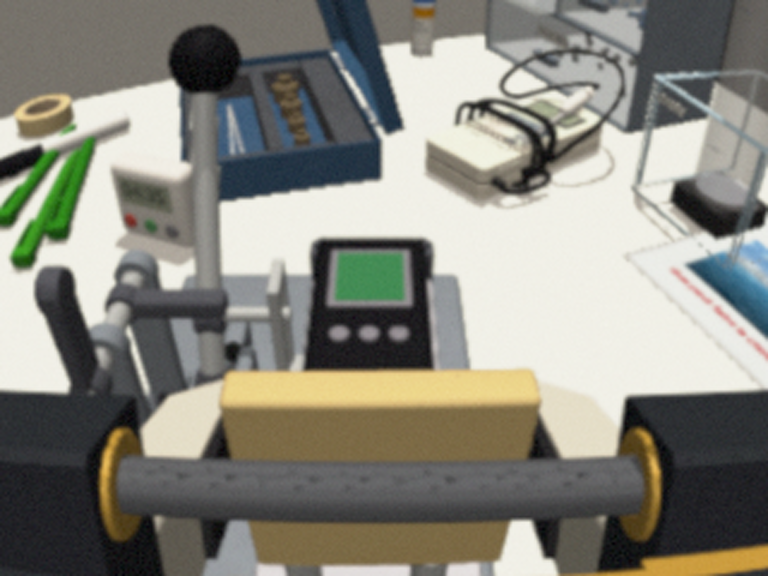

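Emit:
carry_out(claw=[6,6,6,6,6,6], delta_pos=[[0.3,-0.1,0.8],[0.3,-0.1,0.8],[0.3,-0.1,0.8],[0.3,-0.1,0.8],[0,0,0],[0,0,0]], angular=[[0.004,0.005,-0.002],[0,0,0],[0,0,0],[0,0,0],[0,0,0],[0,0,0]])

```text
clock: 18.8
position: [0.5445, 0.0858, 0.1309]
ee_rot: [-1.831, -1.251, -1.189]
force: [0.2, 0.7, -0.2]
width: 0.696
gripper_force: 12.0
```

```bash
python3 go.py .538 .0703 .0666 1.2 1.155
```

```text
clk 18.8 F [ 0.1924  0.6665 -0.2014] M [-1.1384  0.5032  0.0186] w 0.6959945314715238 gf 11.997716724872589
q [ 0.702   0.7543 -0.424   2.1346 -1.3122  0.9079  1.1834]
grasp pt [0.5382 0.0696 0.1386] yaw 1.1991167845496264 tilt 1.1520582197230034
turn [ 0.0008  0.0029 -0.0004] world d [-0.0002  0.0007 -0.0719] 
 d cm in now [-6.5479 -0.0421  2.9775]  in target frame [-6.5566 -0.0427  2.9583]
```

Emit:
carry_out(claw=[6,6,6,6,6,6,6,6], delta_pos=[[-1.13,0,0.5],[-1.13,0,0.5],[-1.13,0,0.5],[-1.13,0,0.5],[-0.6,0,0.28],[-0.6,0,0.28],[0,0,0],[0,0,0]], angular=[[0,0.003,0],[0,0,0],[0,0,0],[0,0,0],[0,0,0],[0,0,0],[0,0,0],[0,0,0]])

```text
clock: 19.6
position: [0.5446, 0.0875, 0.069]
ee_rot: [-1.826, -1.25, -1.192]
force: [0.7, 0.3, -0.4]
width: 0.696
gripper_force: 12.0
```

```bash
python3 go.py .538 .0703 .0666 1.2 1.155; python3 - <<'E'
from h import *
p=get("wrist");q=get("side");r=get("scene")
a=cv2.resize(p["frame"][60:380,90:430],(0,0),fx=1.3,fy=1.3);b=cv2.resize(q["frame"][185:255,200:280],(342,208*342//240),interpolation=2)
b=cv2.resize(q["frame"][185:255,200:275],(340,208),interpolation=2);c=cv2.resize(r["frame"][150:215,210:280],(340,208),interpolation=2)
s=np.vstack([b,c]);cv2.imwrite('pics/c8.png',np.hstack([a[:416],s])[:,:,::-1])
E
```

```text
clk 19.6 F [ 0.7058  0.2889 -0.4208] M [-1.1182  0.4578  0.0288] w 0.6962304310890832 gf 11.997710913419724
q [ 0.7631  0.9122 -0.509   2.1226 -1.3119  0.7917  1.2916]
grasp pt [0.5384 0.0713 0.0767] yaw 1.2005905442145919 tilt 1.1564921404780637
turn [-0.0004 -0.0015  0.0005] world d [-0.0003 -0.001  -0.0101] 
 d cm in now [-0.9653  0.0026  0.3117]  in target frame [-0.9649  0.0029  0.3131]
```

View pics/c8.png

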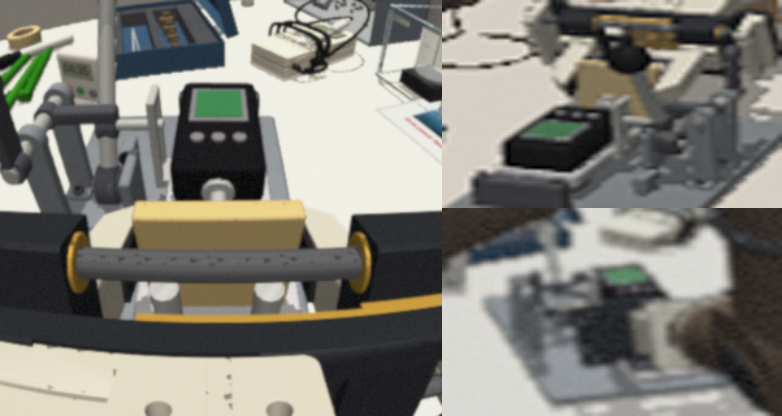

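The plate is behind both rollers (at (164,295) and (268,295)) and centred on the nose (217,190). I'll lower it to the seat gently.

Emit:
carry_out(claw=[6,6,6,6,6], delta_pos=[[-0.27,0,0.12],[-0.27,0,0.12],[-0.18,0,0.08],[-0.09,0,0.04],[0,0,0]], angular=[[0,0,0],[0,0,0],[0,0,0],[0,0,0],[0,0,0]])

```text
clock: 20.25
position: [0.5446, 0.0877, 0.0602]
ee_rot: [-1.826, -1.25, -1.193]
force: [-0.7, -0.9, 2.2]
width: 0.691
gripper_force: 12.0
```

```bash
python3 go.py .538 .0703 .0666 1.2 1.155
```

```text
clk 20.25 F [-0.7394 -0.9365  2.1979] M [-0.7813  0.3162  0.0448] w 0.6910589652989128 gf 11.995856612920761
q [ 0.7693  0.9345 -0.517   2.1196 -1.312   0.7777  1.3067]
grasp pt [0.5383 0.0715 0.0678] yaw 1.2006400522583531 tilt 1.157226234276118
turn [-0.0005 -0.0022  0.0005] world d [-0.0003 -0.0012 -0.0013] 
 d cm in now [-0.1648  0.0109 -0.0605]  in target frame [-0.1649  0.011  -0.0601]
```

Emit:
carry_out(claw=[6,6,6,6,6,6], delta_pos=[[-0.04,0,-0.09],[-0.04,0,-0.09],[-0.04,0,-0.09],[-0.04,0,-0.09],[-0.04,0,-0.09],[0,0,0]], angular=[[0,0,0],[0,0,0],[0,0,0],[0,0,0],[0,0,0],[0,0,0]])

```text
clock: 20.85
position: [0.5428, 0.083, 0.0602]
ee_rot: [-1.826, -1.251, -1.192]
force: [0.6, 1.3, 3.5]
width: 0.698
gripper_force: 12.0
```

```bash
python3 go.py .538 .0703 .0666 1.2 1.155
```

```text
clk 20.85 F [0.5681 1.3048 3.5032] M [-0.4093  0.1131  0.081 ] w 0.6978892299766879 gf 11.994535624980927
q [ 0.775   0.9326 -0.5108  2.1185 -1.301   0.7849  1.3023]
grasp pt [0.5365 0.0668 0.0678] yaw 1.2007492003336993 tilt 1.1567901753739604
turn [-0.0005 -0.0018  0.0007] world d [ 0.0015  0.0035 -0.0012] 
 d cm in now [0.0387 0.0116 0.3959]  in target frame [0.0394 0.0114 0.3958]
```

Emit:
carry_out(claw=[6,6,6], delta_pos=[[-0.04,0,-0.09],[-0.04,0,-0.09],[0,0,0]], angular=[[0,0,0],[0,0,0],[0,0,0]])

```text
clock: 21.15
position: [0.5421, 0.0812, 0.0601]
ee_rot: [-1.826, -1.25, -1.192]
force: [0.5, 1.9, 3.5]
width: 0.694
gripper_force: 12.0
```

```bash
python3 go.py .538 .0703 .0666 1.2 1.155
```

```text
clk 21.15 F [0.4688 1.8704 3.5409] M [-0.1852  0.0887  0.0385] w 0.6938874432666048 gf 11.994712203741074
q [ 0.7773  0.9321 -0.5084  2.118  -1.2966  0.7878  1.3006]
grasp pt [0.5358 0.065  0.0678] yaw 1.2007370905143198 tilt 1.1567747398808503
turn [-0.0005 -0.0018  0.0006] world d [ 0.0022  0.0053 -0.0012] 
 d cm in now [0.1217 0.0127 0.5749]  in target frame [0.1227 0.0123 0.5747]
```

Emit:
carry_out(claw=[6,6,6], delta_pos=[[-0.04,0,-0.09],[-0.04,0,-0.09],[0,0,0]], angular=[[0,0,0],[0,0,0],[0,0,0]])

```text
clock: 21.45
position: [0.5415, 0.0795, 0.0601]
ee_rot: [-1.826, -1.251, -1.192]
force: [1.3, 2.8, 3.9]
width: 0.691
gripper_force: 12.0
```

```bash
python3 go.py .538 .0703 .0666 1.2 1.155
```

```text
clk 21.45 F [1.3406 2.7509 3.8661] M [-0.1338 -0.0244 -0.0465] w 0.6911032036769024 gf 11.995380967855453
q [ 0.7794  0.9316 -0.5062  2.1174 -1.2925  0.7906  1.2989]
grasp pt [0.5352 0.0633 0.0678] yaw 1.200882102541552 tilt 1.156812724034617
turn [-0.0007 -0.0018  0.0007] world d [ 0.0028  0.007  -0.0012] 
 d cm in now [0.1929 0.0122 0.7385]  in target frame [0.1942 0.0116 0.7381]
```

Emit:
carry_out(claw=[6,6,6], delta_pos=[[-0.04,0,-0.09],[-0.04,0,-0.09],[0,0,0]], angular=[[0,0,0],[0,0,0],[0,0,0]])

```text
clock: 21.75
position: [0.541, 0.0784, 0.0602]
ee_rot: [-1.825, -1.251, -1.192]
force: [5.5, 9.5, -0.7]
width: 0.695
gripper_force: 12.0
```

```bash
python3 go.py .538 .0703 .0666 1.2 1.155; python3 - <<'E'
from h import *
import pickle
from scipy.optimize import least_squares
p=get("wrist");pickle.dump(p,open("w9.pkl","wb"));save(p,"w9.png")
# top face of the plate: bright rim band; predicted corners
s=arm.observe();m=R.from_rotvec(s["ee_rot"]).as_matrix();g=s["position"]-.019*m[:,2]
h=np.array([np.cos(1.2),np.sin(1.2),0]);r=np.array([h[1],-h[0],0])
print("pred top corners (front/back,left/right)",[np.round(proj(p,np.r_[g[:2],.09]+a*.005*h+b*.032*r),1) for a in(-1,1) for b in(-1,1)])
print("roller tops",[np.round(proj(p,np.array([.534,.06,.076])-.006*h+b*.02*r),1) for b in(-1,1)])
f=p["frame"].astype(int);u=257
for u in(230,257,285): print(u,[tuple(f[v,u]) for v in range(205,290,2)])
E
```

```text
clk 21.75 F [ 5.4602  9.5398 -0.7308] M [-0.3155 -0.0107 -0.4499] w 0.6951283883084521 gf 11.999223232269287
q [ 0.781   0.9314 -0.5048  2.1164 -1.2886  0.7931  1.2971]
grasp pt [0.5348 0.0621 0.0679] yaw 1.2014621384795448 tilt 1.1572967490296437
turn [-0.0012 -0.0023  0.0009] world d [ 0.0033  0.0081 -0.0013] 
 d cm in now [0.2326 0.0094 0.8547]  in target frame [0.2346 0.0082 0.8542]
pred top corners (front/back,left/right) [array([191.3, 227.2]), array([327.3, 227.3]), array([194.6, 212.3]), array([324. , 212.5])]
roller tops [array([218.7, 251.6]), array([299.9, 251.7])]
230 [(np.int64(146), np.int64(142), np.int64(142)), (np.int64(156), np.int64(151), np.int64(151)), (np.int64(130), np.int64(126), np.int64(126)), (np.int64(119), np.int64(114), np.int64(112)), (np.int64(193), np.int64(170), np.int64(124)), (np.int64(235), np.int64(210), np.int64(138)), (np.int64(237), np.int64(213), np.int64(140)), (np.int64(237), np.int64(212), np.int64(138)), (np.int64(237), np.int64(215), np.int64(140)), (np.int64(237), np.int64(214), np.int64(140)), (np.int64(230), np.int64(204), np.int64(13
[... 4685 characters left out ...]
.int64(86), np.int64(88), np.int64(89)), (np.int64(92), np.int64(91), np.int64(95)), (np.int64(99), np.int64(99), np.int64(99)), (np.int64(91), np.int64(89), np.int64(93)), (np.int64(92), np.int64(90), np.int64(92)), (np.int64(77), np.int64(79), np.int64(80)), (np.int64(69), np.int64(67), np.int64(70)), (np.int64(60), np.int64(60), np.int64(62)), (np.int64(58), np.int64(58), np.int64(59)), (np.int64(63), np.int64(63), np.int64(61)), (np.int64(87), np.int64(86), np.int64(81)), (np.int64(89), np.int64(89), np.int64(86)), (np.int64(82), np.int64(82), np.int64(81)), (np.int64(88), np.int64(86), np.int64(85)), (np.int64(88), np.int64(90), np.int64(84)), (np.int64(91), np.int64(88), np.int64(85))]
```

The push along the rollers rose to 11 N. The moment fits an even contact on both rollers. I'll ease off, seat the plate lightly, and release.

Emit:
carry_out(claw=[6,6,6,6], delta_pos=[[0.04,0,0.09],[0,0,0],[-0.05,0,0.02],[0,0,0]], angular=[[0,0,0],[0,0,0],[0,0,0],[0,0,0]])

```text
clock: 22.2
position: [0.5411, 0.0785, 0.0602]
ee_rot: [-1.825, -1.25, -1.193]
force: [-0.5, -0.2, 7.9]
width: 0.696
gripper_force: 12.0
```

```bash
python3 go.py .538 .0703 .0666 1.2 1.155
```

```text
clk 22.2 F [-0.5183 -0.2377  7.9292] M [ 0.4422 -0.1643  0.1678] w 0.6964328495658082 gf 11.999157965183258
q [ 0.7833  0.9329 -0.508   2.1168 -1.2888  0.7906  1.2978]
grasp pt [0.5348 0.0623 0.0678] yaw 1.2007905732810673 tilt 1.157891232147262
turn [-0.0005 -0.0029  0.0009] world d [ 0.0032  0.008  -0.0012] 
 d cm in now [0.2315 0.0075 0.8371]  in target frame [0.2339 0.0068 0.8364]
```

Emit:
carry_out(claw=[6,6,6.5,6.8,7.5,8.5,9.18,9.18,9.18], delta_pos=[[0.03,0,-0.01],[0,0,0],[0,0,0],[0,0,0],[0,0,0],[0,0,0],[0,0,0],[0,0,0],[0,0,0]], angular=[[0,0,0],[0,0,0],[0,0,0],[0,0,0],[0,0,0],[0,0,0],[0,0,0],[0,0,0],[0,0,0]])

```text
clock: 23.1
position: [0.541, 0.0784, 0.0596]
ee_rot: [-1.827, -1.251, -1.192]
force: [-0.3, -0.2, 0.3]
width: 0.999
gripper_force: 0.0
```

```bash
cat > pc.py <<'E'
from h import *
import sys,pickle
p=get("wrist");save(p,sys.argv[1]+".png");pickle.dump(p,open(sys.argv[1]+".pkl","wb"))
h=np.array([np.cos(1.2),np.sin(1.2),0]);r=np.array([h[1],-h[0],0]);S=np.array([.534,.06,.026])
f=p["frame"].astype(int);b=((f[...,0]>215)&(f[...,2]<165)&(f[...,1]>190)).astype(np.uint8)
k,l,st,_=cv2.connectedComponentsWithStats(b);ex=proj(p,S+.005*h+[0,0,.064]);print("expected top centre",np.round(ex,1))
for j in np.argsort(-st[1:,4])[:3]+1:
    ys,xs=np.where(l==j);c,s,a=cv2.minAreaRect(np.c_[xs,ys].astype(np.float32))
    if st[j,4]>60:
        W=[atz(p,((q[0]+.5)/512,(q[1]+.5)/384),.09) for q in cv2.boxPoints((c,s,a))]
        print(st[j],np.round(c,1),"stand x,y mm of corners",[np.round([1000*(w-S)@h,-1000*(w-S)@r],1).tolist() for w in W])
E
python3 pc.py p1; python3 go.py .538 .0703 .0666 1.2 1.155
```

```text
expected top centre [259.4 215.3]
[ 193  212  132   14 1595] [258.5 218.5] stand x,y mm of corners [[-2.1, 31.0], [6.6, 32.4], [6.6, -32.0], [-2.1, -30.6]]
clk 23.15 F [-1.3439  0.0091 -0.4445] M [-1.0472  0.4275  0.0171] w 0.9974857814539844 gf 0.0
q [ 0.7829  0.9326 -0.5077  2.1169 -1.2887  0.7893  1.2973]
grasp pt [0.5347 0.0622 0.0673] yaw 1.2006261619080922 tilt 1.156278787516726
turn [-0.0005 -0.0013  0.0005] world d [ 0.0033  0.0081 -0.0007] 
 d cm in now [0.2846 0.0098 0.832 ]  in target frame [0.2857 0.0092 0.8316]
```

Emit:
carry_out(claw=[9.18,9.18,9.18,9.18,9.18,0,0,0,0,0,0,0,0,0,0], delta_pos=[[0,0,-1],[0,0,-2],[0,0,-3],[0,0,-4],[0,0,-4],[2,0,0],[2,0,0],[2,0,0],[2,0,0],[0,0,0],[0,0,0],[0,0,0],[0,0,0],[0,0,0],[0,0,0]], angular=[[0,0,0],[0,0,0],[0,0,0],[0,0,0],[0,0,0],[0,0,0],[0,-0.145,0],[0,-0.145,0],[0,-0.145,0],[0,-0.145,0],[0,-0.145,0],[0,-0.145,0],[0,-0.145,0],[0,-0.141,0],[0,0,0]])

```text
clock: 24.65
position: [0.5096, 0.0017, 0.1856]
ee_rot: [-2.578, -1.784, -0.016]
force: [-0.6, 0.9, 1.0]
width: 0.175
gripper_force: 0.0
```

```bash
python3 go.py .486 .1323 .139 1.2 0; python3 pc.py p2; python3 - <<'E'
from kin import *
from k2 import ikm
np.set_printoptions(precision=2,suppress=True)
for t in([.486,.132,.12],[.45,.146,.10],[.525,.223,.15],[.4756,.0946,.145]):
  for tl in(0,.4): print(t,tl,[(round(m,2),x) for m,x in ikm(np.array(t),pose(1.2,tl,True),10)[:1]])
E
```

```text
clk 24.65 F [-0.6224  0.9065  1.0145] M [-0.0215  0.0938 -0.0183] w 0.17481304343806764 gf 0.0
q [-0.0401  0.2918 -0.0755  1.9037  0.0138  0.9411 -0.4803]
grasp pt [0.5096 0.0015 0.2046] yaw 1.2110239987787657 tilt 0.012038276717526775
turn [ 0.0003 -0.012   0.011 ] world d [-0.0236  0.1306 -0.0656] 
 d cm in now [11.3127 -6.8135  6.69  ]  in target frame [11.3167 -6.9361  6.556 ]
expected top centre [261.4 111.6]
[260 111  36   8 135] [277.6 114.2] stand x,y mm of corners [[-0.0, 0.7], [5.8, 0.6], [5.4, -29.3], [-0.5, -29.2]]
[228 111  25   7  76] [240. 114.] stand x,y mm of corners [[-0.1, 28.0], [5.0, 28.0], [5.0, 7.6], [-0.1, 7.5]]
[0.486, 0.132, 0.12] 0 [(np.float64(0.62), array([ 0.  ,  0.41, -0.49,  1.95,  0.25,  0.84, -0.99]))]
[0.486, 0.132, 0.12] 0.4 [(np.float64(0.37), array([ 0.45,  0.4 , -0.71,  2.13, -0.17,  0.49, -0.42]))]
[0.45, 0.146, 0.1] 0 [(np.float64(0.54), array([-0.03,  0.4 , -0.51,  2.03,  0.28,  0.77, -1.08]))]
[0.45, 0.146, 0.1] 0.4 [(np.float64(0.27), array([ 0.45,  0.4 , -0.76,  2.22, -0.15,  0.39, -0.47]))]
[0.525, 0.223, 0.15] 0 [(np.float64(0.81), array([-0.18,  0.46, -0.45,  1.76,  0.24,  0.97, -1.09]))]
[0.525, 0.223, 0.15] 0.4 [(np.float64(0.42), array([ 0.21,  0.41, -0.66,  2.  , -0.09,  0.54, -0.66]))]
[0.4756, 0.0946, 0.145] 0 [(np.float64(0.61), array([ 0.09,  0.35, -0.5 ,  1.96,  0.22,  0.88, -0.9 ]))]
[0.4756, 0.0946, 0.145] 0.4 [(np.float64(0.44), array([ 0.55,  0.34, -0.7 ,  2.13, -0.25,  0.58, -0.28]))]
```

Emit:
carry_out(claw=[0,0,0,0,0,0,0,0,0], delta_pos=[[2.78,-1.6,0],[2.78,-1.6,0],[2.78,-1.6,0],[2.78,-1.6,0],[0,0,0],[0,0,2.2],[0,0,2.2],[0,0,2.3],[0,0,0]], angular=[[0,-0.012,0.011],[0,0,0],[0,0,0],[0,0,0],[0,0,0],[0,0,0],[0,0,0],[0,0,0],[0,0,0]])

```text
clock: 25.6
position: [0.4879, 0.1201, 0.1158]
ee_rot: [-2.6, -1.754, 0.007]
force: [-0.1, -0.1, 1.2]
width: 0.002
gripper_force: 0.0
```

```bash
python3 go.py .4886 .1281 .137 1.2 0; python3 w.py w10 catch_tab catch_hinge lever_knob lever_hinge
```

```text
clk 25.6 F [-0.0946 -0.0916  1.162 ] M [-0.1171  0.1538 -0.0175] w 0.001542598165929372 gf 0.0
q [-0.2502  0.3769 -0.1218  1.9868  0.0576  0.7864 -0.7882]
grasp pt [0.4881 0.12   0.1348] yaw 1.1870295571416898 tilt -0.0006305746100615922
turn [-0.0065  0.0006 -0.013 ] world d [0.0007 0.008  0.0022] 
 d cm in now [ 0.7681 -0.2399 -0.2195]  in target frame [ 0.7712 -0.2285 -0.2206]
25.6 [0.4879 0.1201 0.1158] [[0.3744120058674428, 0.9272411393684369, -0.00628643977474053], [0.927262234890951, -0.3744079250066044, 0.0018583426186074446], [-0.000630561144725096, -0.006524963982455038, -0.9999785133879983]] [-0.2502  0.3769 -0.1218  1.9868  0.0576  0.7864 -0.7882]
[[297.3186   0.     257.9915]
 [  0.     297.3186 186.6978]
 [  0.       0.       1.    ]] [[ 0.9272 -0.3584 -0.1089  0.5159]
 [-0.3746 -0.8919 -0.2534  0.1883]
 [-0.0063  0.2757 -0.9612  0.274 ]
 [ 0.      0.      0.      1.    ]]
catch_hinge 0.57 [207. 211.] [0.4572 0.137  0.091 ]
lever_knob 0.94 [249.   2.] [0.5265 0.2245 0.168 ]
lever_hinge 0.62 [257. 143.] [0.5024 0.1606 0.045 ]
```

Emit:
carry_out(claw=[0,0,0,0,0,0,0,0,0,0,0,0], delta_pos=[[0.7,0,0],[0,-0.6,0],[0,-0.6,0],[0,-0.6,0],[0,-0.6,0],[0,-0.6,0],[0,-0.6,0],[0,-0.6,0],[0,-0.6,0],[0,-0.6,0],[0,-0.6,0],[0,-0.4,0]], angular=[[0,0,-0.013],[0,0,0],[0,0,0],[0,0,0],[0,0,0],[0,0,0],[0,0,0],[0,0,0],[0,0,0],[0,0,0],[0,0,0],[0,0,0]])

```text
clock: 27.05
position: [0.4322, 0.153, 0.1184]
ee_rot: [-2.587, -1.777, -0.002]
force: [-0.0, -0.3, -0.4]
width: 0.004
gripper_force: 0.0
```

Emit:
carry_out(claw=[0,0,4,6,6,6], delta_pos=[[0,0,0],[0,0,0],[0,0,-4.5],[0,0,-4.5],[0,0,-4],[0,0,0]], angular=[[0,0,0],[0,0,0],[0,0,0],[0,0,0],[0,0,0],[0,0,0]])

```text
clock: 27.65
position: [0.4359, 0.1535, 0.2536]
ee_rot: [-2.589, -1.777, -0.016]
force: [0.1, -0.8, -0.2]
width: 0.305
gripper_force: 0.0
```

```bash
python3 go.py .526 .224 .17 1.2 0; python3 w.py w11 catch_tab catch_hinge lever_knob lever_hinge; python3 - <<'E'
from h import *
for n in("side","scene"):
    q=get(n);save(q,n+"1.png")
    for l in("catch_tab","lever_knob"):
        for r in arm.place_of(l,q)[:1]: print(n,l,r["conf"],np.array(r["centre"])*[512,384])
w=cv2.imread("pics/w11.png");q=cv2.imread("pics/side1.png");r=cv2.imread("pics/scene1.png")
b=cv2.resize(q[185:255,200:285],(340,280),interpolation=2);c=cv2.resize(r[140:215,200:290],(340,283),interpolation=2)
cv2.imwrite('pics/c10.png',np.hstack([cv2.resize(w[60:384,128:390],(455,563)),np.vstack([b,c])]))
E
```

```text
clk 27.65 F [ 0.1119 -0.848  -0.2251] M [-0.1007  0.0845  0.0296] w 0.30487997365260944 gf 0.0
q [-0.3173  0.1485 -0.1527  1.9086  0.0223  1.0763 -0.8467]
grasp pt [0.4357 0.1534 0.2726] yaw 1.2027488853896973 tilt 0.009357521423082254
turn [ 0.0046 -0.0094  0.0028] world d [ 0.0901  0.0705 -0.1026] 
 d cm in now [ 9.7254  5.8254 10.3805]  in target frame [ 9.8382  5.8453 10.2623]
27.65 [0.4359 0.1535 0.2536] [[0.35973870050309864, 0.9330219157689286, 0.00762706071962257], [0.9330061674687076, -0.3597905689316505, 0.007087875083123611], [0.009357287304376091, 0.004566311719334994, -0.9999457935166214]] [-0.3173  0.1485 -0.1527  1.9086  0.0223  1.0763 -0.8467]
[[297.3186   0.     257.9915]
 [  0.     297.3186 186.6978]
 [  0.       0.       1.    ]] [[ 0.933  -0.3481 -0.0914  0.4605]
 [-0.3599 -0.8989 -0.25    0.2214]
 [ 0.0048  0.2661 -0.9639  0.4125]
 [ 0.      0.      0.      1.    ]]
catch_tab 0.74 [243. 185.] [0.422  0.1572 0.139 ]
catch_hinge 0.71 [305. 142.] [0.4968 0.1668 0.091 ]
lever_hinge 0.79 [303. 141.] [0.4989 0.1611 0.045 ]
side catch_tab 0.72 [250.7776 231.8976]
side lever_knob 0.61 [242.9952 206.0928]
scene catch_tab 0.54 [215.9104 179.4048]
scene lever_knob 0.62 [230.2976 149.9904]
```

View pics/c10.png

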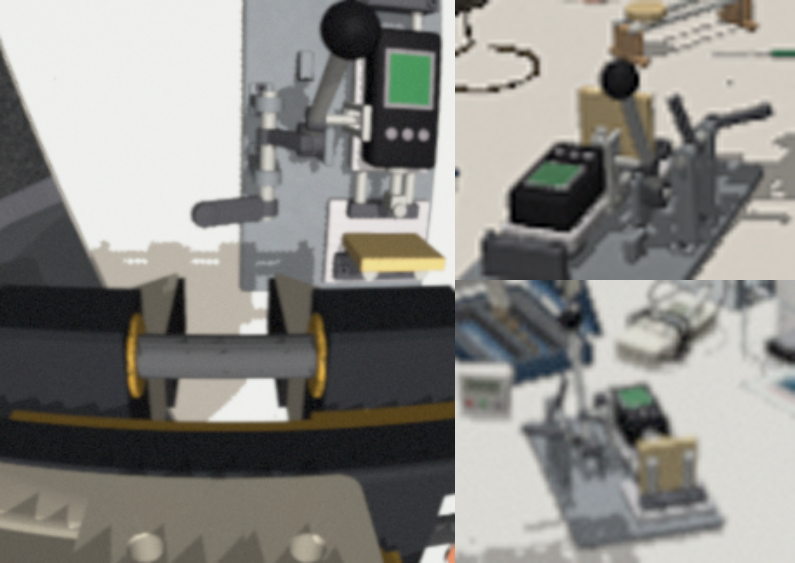

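The catch has been tipped: the tab now points left in the wrist view, at (200-275,213). The plate stands squarely against the rollers. I'll triangulate the tab's end to check that it is fully over.

```bash
python3 - <<'E'
from h import *
import pickle
np.set_printoptions(precision=4,suppress=True)
S=np.array([.534,.06,.026]);h=np.array([np.cos(1.2),np.sin(1.2),0]);l=np.array([-h[1],h[0],0])
p=pickle.load(open("w11.pkl","rb"));q=get("side")
def st(X): return np.round([1000*(X-S)@h,1000*(X-S)@l,1000*X[2]],1)
for nm,a,b in[("tab end",(202,214),(769,109)),("tooth/…",(265,138),(680,102)),("hub front",(268,210),(714,122))]:
    X,e=tri([ray(p,((128+a[0]/1.737)/512,(60+a[1]/1.737)/384)),ray(q,((200+(b[0]-455)/4)/512,(185+b[1]/4)/384))]);print(nm,st(X),e)
k=[pickle.load(open(f+"_d.pkl","rb")) for f in("w1","w6","w10")];K=[pickle.load(open(f+".pkl","rb")) for f in("w1","w6","w10")]
X,e=tri([ray(P,d["lever_knob"]) for P,d in zip(K,k)]);print("knob",X,st(X),e)
X,e=tri([ray(K[i],k[i]["catch_hinge"]) for i in(0,1)]);print("hinge",X,st(X),e)
E
```

```text
tab end [ 42.4 141.7 106.5] [np.float64(2.0), np.float64(2.0)]
tooth/… [ 94.7  97.5 129.3] [np.float64(6.8), np.float64(6.8)]
hub front [41.5 98.1 90.1] [np.float64(0.2), np.float64(0.2)]
knob [0.5266 0.225  0.1676] [151.1  66.7 167.6] [np.float64(1.0), np.float64(0.9), np.float64(0.3)]
hinge [0.4564 0.1355 0.0937] [42.3 99.6 93.7] [np.float64(1.0), np.float64(1.0)]
```

Emit:
carry_out(claw=[6,6,6,6,6], delta_pos=[[3.3,1.95,0.8],[3.3,1.95,0.8],[3.3,1.95,0.8],[0,0,0],[0,0,0]], angular=[[0.004,-0.009,0.003],[0,0,0],[0,0,0],[0,0,0],[0,0,0]])

```text
clock: 28.75
position: [0.5229, 0.2238, 0.2228]
ee_rot: [-2.59, -1.774, 0.016]
force: [0.4, -1.0, -0.2]
width: 0.653
gripper_force: 0.0
```

```bash
python3 go.py .5266 .225 .170 1.2 0; python3 - <<'E'
from h import *
import pickle
np.set_printoptions(precision=4,suppress=True)
S=np.array([.534,.06,.026]);h=np.array([np.cos(1.2),np.sin(1.2),0]);l=np.array([-h[1],h[0],0])
q=get("side");save(q,"side2.png");a=cv2.imread("pics/side1.png").astype(int);f=q["frame"][:,:,::-1].astype(int)
H=np.array([42,98.5,91.5])
for ang in(1.21,1.4,1.6,1.9):
    E=H+48*np.array([0,np.sin(ang),np.cos(ang)]);X=S*[1,1,0]+h*E[0]/1e3+l*E[1]/1e3+[0,0,E[2]/1e3];u,v=proj(q,X)
    g=lambda i:[round(float(i[int(round(v))-1:int(round(v))+2,int(round(u))-d-1:int(round(u))-d+1].mean()),0) for d in(0,2,4,6)]
    print(ang,round(u,1),round(v,1),"old",g(a),"new",g(f))
for v in range(206,228,2): print(v,f[v,264:286:2].mean(-1).astype(int))
E
```

```text
clk 28.75 F [ 0.4439 -1.0025 -0.2489] M [-0.0976  0.0444  0.0107] w 0.652748839789111 gf 0.0
q [-0.3855  0.3618 -0.1514  1.6989  0.0588  1.0958 -0.9245]
grasp pt [0.5231 0.2238 0.2418] yaw 1.2010329148658254 tilt -0.007448748324423149
turn [-0.0074  0.0075  0.0011] world d [ 0.0037  0.0012 -0.0718] 
 d cm in now [0.302  0.3509 7.1761]  in target frame [0.2488 0.2976 7.1805]
1.21 278.4 211.8 old [70.0, 87.0, 118.0, 148.0] new [206.0, 207.0, 207.0, 207.0]
1.4 279.2 214.5 old [158.0, 105.0, 94.0, 83.0] new [207.0, 206.0, 207.0, 208.0]
1.6 279.4 217.3 old [204.0, 204.0, 205.0, 200.0] new [208.0, 208.0, 191.0, 147.0]
1.9 278.7 221.4 old [197.0, 204.0, 204.0, 204.0] new [103.0, 57.0, 65.0, 100.0]
206 [206 207 184 207 207 206 206 206 206 206 205]
208 [210 207 207 207 206 206 206 206 207 206 207]
210 [117 209 207 206 207 206 206 206 206 206 207]
212 [177 211 207 206 207 207 207 206 207 207 206]
214 [ 46 143 213 209 207 206 206 206 206 205 206]
216 [ 82  50  75 142 206 209 206 206 206 206 207]
218 [ 68  52  46  53  58 135 207 210 207 206 207]
220 [ 58 217 192 101  45  53  56 110 198 210 212]
222 [ 59 211 207 211 191 121  44  39 157 130 132]
224 [ 63 187 206 213 182 168 123 122 135 134 134]
226 [ 68  80  79  85  87  97 107 136 134 134 135]
```

The tab now matches 1.9 rad, fully off. Next I'll take the knob.

Emit:
carry_out(claw=[6,6,6,6,2,2,2,2,2,2,2], delta_pos=[[0.25,0.3,2.4],[0,0,2.4],[0,0,2.4],[0,0,0],[0,0,0],[0,0,0],[0,0,0],[0,0,0],[0,0,0],[0,0,0],[0,0,0]], angular=[[-0.007,0.007,0],[0,0,0],[0,0,0],[0,0,0],[0,0,0],[0,0,0],[0,0,0],[0,0,0],[0,0,0],[0,0,0],[0,0,0]], force=40)

```text
clock: 29.9
position: [0.5273, 0.225, 0.1525]
ee_rot: [2.592, 1.774, 0.004]
force: [0.8, -1.0, 5.6]
width: 0.303
gripper_force: 40.0
```

```bash
python3 go.py .5266 .225 .168 1.2 0
```

```text
clk 29.9 F [ 0.8264 -1.0044  5.6223] M [-0.2085  0.0366 -0.0124] w 0.30308121938465943 gf 40.001168847084045
q [-0.3879  0.4296 -0.1489  1.786   0.0778  0.9288 -0.9402]
grasp pt [0.5272 0.225  0.1715] yaw 1.2004726562850487 tilt 0.0019375434874738058
turn [ 0.0021 -0.0019  0.0005] world d [-0.0007  0.     -0.0035] 
 d cm in now [-0.0234 -0.0642  0.347 ]  in target frame [-0.0227 -0.0635  0.3471]
```

Emit:
carry_out(claw=[4,4,4,2,2,2,2], delta_pos=[[0,0,0],[-0.03,-0.06,0.3],[0,0,0.2],[0,0,0],[0,0,0],[0,0,0],[0,0,0]], angular=[[0,0,0],[0,0,0],[0,0,0],[0,0,0],[0,0,0],[0,0,0],[0,0,0]], force=40)

```text
clock: 30.6
position: [0.5267, 0.2239, 0.1464]
ee_rot: [2.592, 1.773, 0.002]
force: [4.8, -1.9, -5.4]
width: 0.305
gripper_force: 40.0
```

```bash
python3 go.py .5266 .225 .168 1.2 0; python3 - <<'E'
# arc targets in tool axes (vertical tool): x=+stand x, z down; cm, cumulative from park
import numpy as np
for a in np.arange(0,1.15,.15): print(round(a,2),np.round(100*.14*np.array([np.sin(.5-a)-np.sin(.5),-(np.cos(.5-a)-np.cos(.5))]),2))
E
```

```text
clk 30.6 F [ 4.8026 -1.901  -5.4447] M [-0.3395 -0.8828 -0.0637] w 0.3047788766872247 gf 39.99878525733948
q [-0.3882  0.4355 -0.1477  1.7937  0.0798  0.9165 -0.942 ]
grasp pt [0.5267 0.2239 0.1654] yaw 1.1995637921798785 tilt 0.0005519178423989959
turn [ 0.0019 -0.0006 -0.0004] world d [-0.0001  0.0011  0.0026] 
 d cm in now [ 0.0948 -0.051  -0.2558]  in target frame [ 0.0947 -0.0515 -0.2558]
0.0 [ 0. -0.]
0.15 [-1.91 -0.87]
0.3 [-3.93 -1.43]
0.45 [-6.01 -1.7 ]
0.6 [-8.11 -1.64]
0.75 [-10.18  -1.28]
0.9 [-12.16  -0.61]
1.05 [-14.03   0.35]
```

Emit:
carry_out(claw=[2,2,2,2,2,2,2,2,2,2], delta_pos=[[-0.64,0,-0.29],[-0.64,0,-0.29],[-0.64,0,-0.29],[-0.67,0,-0.19],[-0.67,0,-0.19],[-0.67,0,-0.19],[-0.69,0,-0.09],[-0.69,0,-0.09],[-0.69,0,-0.09],[0,0,0]], angular=[[0,0,0],[0,0,0],[0,0,0],[0,0,0],[0,0,0],[0,0,0],[0,0,0],[0,0,0],[0,0,0],[0,0,0]])

```text
clock: 31.6
position: [0.505, 0.1688, 0.1641]
ee_rot: [2.593, 1.773, 0.005]
force: [6.2, 2.5, -6.9]
width: 0.311
gripper_force: 40.0
```

```bash
python3 go.py .5049 .169 .185 1.2 0; python3 - <<'E'
from h import *
for n in ("side","scene"):
    q=get(n)
    for r in arm.place_of("lever_knob",q)[:1]: print(n,r["conf"],atz(q,r["centre"],.185))
E
```

```text
clk 31.6 F [ 6.2321  2.5481 -6.9314] M [ 0.4419 -1.2322  0.0325] w 0.31088732585531614 gf 39.99875485897064
q [-0.3095  0.3557 -0.1471  1.8714  0.0644  0.9156 -0.8577]
grasp pt [0.505  0.1687 0.1831] yaw 1.1997950805059083 tilt 0.00249821618420245
turn [ 0.0023 -0.0025 -0.0002] world d [-0.0001  0.0002  0.0019] 
 d cm in now [ 0.0175 -0.022  -0.1902]  in target frame [ 0.017  -0.0224 -0.1902]
side 0.71 [0.48571905 0.20278378 0.185     ]
scene 0.45 [0.51117317 0.169288   0.185     ]
```

Emit:
carry_out(claw=[2,2,2,2,2,2,2], delta_pos=[[-0.7,0.05,-0.08],[-0.7,0.05,-0.02],[-0.7,0,0.02],[-0.69,0,0.12],[-0.69,0,0.12],[-0.69,0,0.12],[0,0,0]], angular=[[0,0,0],[0,0,0],[0,0,0],[0,0,0],[0,0,0],[0,0,0],[0,0,0]])

```text
clock: 32.5
position: [0.4902, 0.1305, 0.1615]
ee_rot: [-2.592, -1.775, -0.004]
force: [0.5, 6.9, 2.7]
width: 0.305
gripper_force: 40.0
```

```bash
python3 go.py .4898 .130 .18 1.2 0
```

```text
clk 32.5 F [0.529  6.8581 2.7421] M [ 1.2647 -0.1577  0.0929] w 0.3050475965739667 gf 40.00034809112549
q [-0.2522  0.3212 -0.1422  1.9324  0.0563  0.8891 -0.7924]
grasp pt [0.4901 0.1305 0.1805] yaw 1.200969767114025 tilt 0.0026226935637535856
turn [ 0.0012 -0.0026  0.001 ] world d [-0.0004 -0.0005 -0.0005] 
 d cm in now [-0.0596 -0.0171  0.0466]  in target frame [-0.0595 -0.017   0.0468]
```

Emit:
carry_out(claw=[2,2,2,2,2,2], delta_pos=[[-0.66,0,0.22],[-0.66,0,0.22],[-0.66,0,0.22],[-0.62,0,0.32],[-0.62,0,0.32],[0,0,0]], angular=[[0,0,0],[0,0,0],[0,0,0],[0,0,0],[0,0,0],[0,0,0]])

```text
clock: 33.1
position: [0.4781, 0.0996, 0.1491]
ee_rot: [2.592, 1.774, 0.002]
force: [-5.7, 1.7, 17.9]
width: 0.302
gripper_force: 40.0
```

```bash
python3 go.py .4759 .0947 .164 1.2 0
```

```text
clk 33.1 F [-5.7177  1.6822 17.9166] M [0.4267 1.1086 0.1827] w 0.3016906422536442 gf 40.002917647361755
q [-0.2067  0.3088 -0.1346  1.9889  0.0544  0.8457 -0.7412]
grasp pt [0.4781 0.0996 0.1681] yaw 1.2005831084620284 tilt 0.0010702229272520234
turn [ 0.0011 -0.0011  0.0006] world d [-0.0022 -0.0049 -0.0041] 
 d cm in now [-0.5387 -0.0288  0.4073]  in target frame [-0.5383 -0.028   0.4079]
```

Emit:
carry_out(claw=[2,2,2], delta_pos=[[-0.5,-0.06,0.05],[-0.3,-0.04,0.15],[0,0,0]], angular=[[0,0,0],[0,0,0],[0,0,0]])

```text
clock: 33.4
position: [0.4758, 0.0942, 0.1466]
ee_rot: [2.592, 1.775, 0.007]
force: [3.4, 6.9, 2.0]
width: 0.299
gripper_force: 40.0
```

```bash
python3 go.py .4759 .0947 .164 1.2 0
```

```text
clk 33.4 F [3.4258 6.9006 1.9723] M [ 1.3641 -0.5556 -0.1865] w 0.29880433945886187 gf 39.99986529350281
q [-0.1965  0.3056 -0.1342  2.0016  0.0527  0.8332 -0.7294]
grasp pt [0.4758 0.0941 0.1656] yaw 1.2012203617119612 tilt 0.0038716951739127996
turn [ 0.0027 -0.0039  0.0012] world d [ 0.0001  0.0005 -0.0016] 
 d cm in now [ 0.0497 -0.0143  0.1601]  in target frame [ 0.0503 -0.014   0.1599]
```

Emit:
carry_out(claw=[2,2,2], delta_pos=[[-0.2,0,0.12],[-0.1,0,0.06],[0,0,0]], angular=[[0,0,0],[0,0,0],[0,0,0]])

```text
clock: 33.7
position: [0.4748, 0.0915, 0.145]
ee_rot: [-2.592, -1.775, -0.007]
force: [2.0, 6.0, 3.1]
width: 0.301
gripper_force: 40.0
```

```bash
python3 go.py .4759 .0947 .164 1.2 0
```

```text
clk 33.7 F [1.9932 5.9843 3.0596] M [ 1.3524 -0.4365 -0.1553] w 0.30117784662891856 gf 40.00035881996155
q [-0.1923  0.3055 -0.1334  2.0068  0.0525  0.8281 -0.7246]
grasp pt [0.4747 0.0914 0.164 ] yaw 1.2011873422006263 tilt 0.003810710105455767
turn [ 0.0025 -0.0038  0.0012] world d [0.0011 0.0032 0.    ] 
 d cm in now [ 0.34   -0.0111 -0.0022]  in target frame [ 0.3399 -0.0115 -0.0034]
```

Still moving freely (about 6.5 N), so the stop hasn't been reached. I'll continue along the tangent.

Emit:
carry_out(claw=[2,2,2], delta_pos=[[-0.2,0,0.12],[-0.2,0,0.13],[0,0,0]], angular=[[0,0,0],[0,0,0],[0,0,0]])

```text
clock: 34.0
position: [0.4732, 0.0873, 0.1425]
ee_rot: [2.592, 1.775, 0.006]
force: [1.0, 4.7, 5.9]
width: 0.297
gripper_force: 39.9
```

```bash
python3 go.py .4759 .0947 .164 1.2 0
```

```text
clk 34.0 F [0.951  4.693  5.9269] M [ 1.0458 -0.1447 -0.1697] w 0.29685579688817376 gf 39.94654655456543
q [-0.1863  0.3055 -0.1321  2.0146  0.0529  0.8207 -0.718 ]
grasp pt [0.4731 0.0873 0.1615] yaw 1.2009675552000725 tilt 0.003230886243166234
turn [ 0.0025 -0.0032  0.001 ] world d [0.0027 0.0074 0.0025] 
 d cm in now [ 0.7869 -0.0118 -0.2472]  in target frame [ 0.7861 -0.0131 -0.2497]
```

Emit:
carry_out(claw=[2,2,2], delta_pos=[[-0.2,0,0.1],[-0.15,0,0.07],[0,0,0]], angular=[[0,0,0],[0,0,0],[0,0,0]])

```text
clock: 34.3
position: [0.4722, 0.0848, 0.1409]
ee_rot: [-2.591, -1.776, -0.008]
force: [2.9, 7.4, 3.5]
width: 0.294
gripper_force: 39.9
```

```bash
python3 go.py .4759 .0947 .164 1.2 0; python3 - <<'E'
from h import *
S=np.array([.534,.06,0]);h=np.array([np.cos(1.2),np.sin(1.2),0]);l=np.array([-h[1],h[0],0])
for n in("side","scene"):
    q=get(n);save(q,n+"3.png")
    for lab,z in(("lever_knob",.164),("nose",.06),("plate",.058)):
        for r in arm.trace(lab,q)[:1]:
            X=atz(q,r["centre"],z)-S;print(n,lab,round(r["conf"],2),np.round(np.array(r["centre"])*[512,384],1),r["region"].sum(),"stand",np.round([X@h*1e3,X@l*1e3]))
E
```

```text
clk 34.3 F [2.8695 7.377  3.4971] M [ 1.4455 -0.4392 -0.2212] w 0.29392292145242144 gf 39.902045130729675
q [-0.1813  0.3052 -0.1319  2.0202  0.0521  0.8144 -0.7121]
grasp pt [0.4721 0.0848 0.1599] yaw 1.2014210509636696 tilt 0.004355789373250383
turn [ 0.0028 -0.0044  0.0014] world d [0.0037 0.0099 0.0041] 
 d cm in now [ 1.0545 -0.0127 -0.4055]  in target frame [ 1.0527 -0.0154 -0.4101]
side lever_knob 0.55 [254.8 210.7] 265 stand [174. 115.]
side nose 0.42 [253.8 274.3] 424 stand [330. 166.]
side plate 0.55 [240.3 211.9] 178 stand [-32. -15.]
scene lever_knob 0.64 [239.6 172.3] 60 stand [-27.  75.]
scene nose 0.56 [239.7 188.5] 1336 stand [24. 62.]
scene plate 0.61 [255.1 188.7] 162 stand [8. 3.]
```

```bash
cat > lv.py <<'E'
from h import *
S=np.array([.534,.06,0]);h=np.array([np.cos(1.2),np.sin(1.2),0]);l=np.array([-h[1],h[0],0])
P=lambda x,y,z:S+h*x/1e3+l*y/1e3+[0,0,z/1e3]
for n in("side","wrist","scene"):
    q=get(n);save(q,n+"4.png")
    for r in arm.trace("lever_knob",q)[:2]:
        ys,xs=np.where(r["region"]);w=np.c_[xs,ys]
        print(n,round(r["conf"],2),len(xs),"bbox",xs.min(),xs.max(),ys.min(),ys.max())
        for v in range(ys.min(),ys.max()+1,3): print((v,round(xs[ys==v].mean(),1),(ys==v).sum()),end=" ")
        print()
    for a in(.7,.9,1.05,1.13): print(a,[np.round(proj(q,P(84+d*np.sin(.5-a),66.7,45+d*np.cos(.5-a))),1).tolist() for d in(0,40,80,110,140)])
E
python3 lv.py
```

```text
side 0.53 280 bbox 243 261 184 236
(184, np.float64(257.0), np.int64(5)) (187, np.float64(257.0), np.int64(9)) (190, np.float64(257.0), np.int64(9)) (193, np.float64(256.5), np.int64(6)) (196, np.float64(255.5), np.int64(4)) (199, np.float64(255.5), np.int64(4)) (202, np.float64(254.5), np.int64(4)) (205, np.float64(254.5), np.int64(4)) (208, np.float64(253.5), np.int64(4)) (211, np.float64(253.5), np.int64(4)) (214, np.float64(253.0), np.int64(3)) (217, np.float64(252.5), np.int64(4)) (220, np.float64(248.5), np.int64(12)) (223, np.float64(251.5), np.int64(4)) (226, np.float64(251.0), np.int64(3)) (229, np.float64(250.5), np.int64(4)) (232, np.float64(250.5), np.int64(6)) (235, np.float64(250.0), np.int64(5)) 
0.7 [[251.1, 233.0], [251.6, 220.5], [252.0, 207.9], [252.4, 198.3], [252.8, 188.7]]
0.9 [[251.1, 233.0], [252.4, 220.2], [253.8, 207.4], [254.8, 197.8], [255.8, 188.3]]
1.05 [[251.1, 233.0], [253.0, 220.3], [255.0, 207.7], [256.4, 198.4], [257.9, 189.1]]
1.13 [[251.1, 233.0], [253.4, 220.5], [255.6, 208.2], [257.3, 199.0], [258.9, 189.9]]
wrist 0.82 4528 bbox 229 297 80 251
(
[... 2233 characters left out ...]
3.0), np.int64(33)) 
0.7 [[258.4, 93.1], [258.6, 101.9], [259.0, 114.6], [259.3, 128.6], [259.8, 149.3]]
0.9 [[258.4, 93.1], [258.6, 112.4], [258.9, 139.3], [259.1, 167.4], [259.5, 205.9]]
1.05 [[258.4, 93.1], [258.6, 119.5], [258.8, 155.0], [259.0, 190.1], [259.2, 234.7]]
1.13 [[258.4, 93.1], [258.6, 122.9], [258.7, 162.2], [258.9, 199.7], [259.1, 245.6]]
0.7 [[234.8, 184.3], [235.1, 177.0], [235.5, 169.5], [235.7, 163.7], [236.0, 157.8]]
0.9 [[234.8, 184.3], [235.6, 178.5], [236.5, 172.4], [237.1, 167.7], [237.8, 162.8]]
1.05 [[234.8, 184.3], [236.0, 179.7], [237.2, 174.9], [238.1, 171.1], [239.1, 167.2]]
1.13 [[234.8, 184.3], [236.1, 180.4], [237.5, 176.3], [238.6, 173.1], [239.7, 169.8]]
```

```bash
cat > kb.py <<'E'
from h import *
from scipy.optimize import least_squares
np.set_printoptions(precision=4,suppress=True)
S=np.array([.534,.06,0]);h=np.array([np.cos(1.2),np.sin(1.2),0]);l=np.array([-h[1],h[0],0])
p=get("wrist");r=arm.trace("lever_knob",p)[0]["region"];rows=range(211,250,2);pts=[]
for v in rows:
    x=np.where(r[v])[0]
    if len(x)>25: pts+=[(x.min(),v),(x.max()+1,v)]
D=np.array([ray(p,(u/512,(v+.5)/384))[1] for u,v in pts]);o=ray(p,(.5,.5))[0]
# silhouette rays are tangent to the 15 mm sphere
f=lambda c:np.linalg.norm(np.cross(D,(c-o)),axis=1)-.015
s=arm.observe();m=R.from_rotvec(s["ee_rot"]).as_matrix();g=s["position"]-.019*m[:,2]
b=least_squares(f,g,loss="soft_l1",f_scale=.0005);c=b.x
print("knob",c,"stand",np.round([1e3*(c-S)@h,1e3*(c-S)@l,1e3*c[2]],1),"rms",np.sqrt(np.mean(b.fun**2))*1e3,"grasp-knob along x,left,z mm",np.round([1e3*(g-c)@h,1e3*(g-c)@l,1e3*(g-c)[2]],1))
# along the known arc: which angle fits best
e=[(np.abs(f(S+h*(84+140*np.sin(.5-a))/1e3+l*.0667+[0,0,(45+140*np.cos(.5-a))/1e3])).mean()*1e3,a) for a in np.arange(.9,1.2,.01)];print("arc",min(e))
E
python3 kb.py
```

```text
knob [0.4745 0.0924 0.1618] stand [  8.6  67.2 161.8] rms 0.1870493584279163 grasp-knob along x,left,z mm [-7.9 -0.5 -1.9]
arc (np.float64(0.44471586901466165), np.float64(1.06))
```

Emit:
carry_out(claw=[2,2,2,2,2,2,2,2], delta_pos=[[0,0,0],[0,0,0],[0,0,0],[0,0,0],[0,0,0],[0,0,0],[0,0,0],[0,0,0]], angular=[[0,0,0],[0,0,0],[0,0,0],[0,0,0],[0,0,0],[0,0,0],[0,0,0],[0,0,0]], force=60)

```text
clock: 35.9
position: [0.4723, 0.0849, 0.1409]
ee_rot: [-2.591, -1.776, -0.008]
force: [2.9, 6.7, 5.0]
width: 0.291
gripper_force: 59.9
```

```bash
python3 kb.py; python3 go.py .4759 .0947 .164 1.2 0 | head -3
```

```text
knob [0.4743 0.0915 0.1597] stand [  7.7  67.1 159.7] rms 0.1995454866949009 grasp-knob along x,left,z mm [-7.  -0.5  0.2]
arc (np.float64(0.4208819768534284), np.float64(1.0700000000000003))
clk 36.0 F [2.2558 6.9349 3.9951] M [ 1.4825 -0.4221 -0.1827] w 0.2872647071096233 gf 59.88884210586548
q [-0.1815  0.3052 -0.1319  2.0201  0.0522  0.8146 -0.7122]
grasp pt [0.4722 0.0848 0.1599] yaw 1.2015259049297429 tilt 0.004252624616244446
```

Emit:
carry_out(claw=[2,2,2], delta_pos=[[-0.1,0,0.06],[0,0,0],[0,0,0]], angular=[[0,0,0],[0,0,0],[0,0,0]])

```text
clock: 36.3
position: [0.4722, 0.0846, 0.1407]
ee_rot: [-2.591, -1.776, -0.01]
force: [0.9, 8.7, 7.8]
width: 0.289
gripper_force: 59.9
```

```bash
python3 kb.py; python3 go.py .4759 .0947 .164 1.2 0 | head -3
```

```text
knob [0.4745 0.0923 0.1617] stand [  8.6  67.1 161.7] rms 0.22546456707013415 grasp-knob along x,left,z mm [-8.1 -0.6 -2. ]
arc (np.float64(0.43535347722946527), np.float64(1.0700000000000003))
clk 36.4 F [0.6683 8.6521 6.9259] M [ 1.981  -0.2925 -0.2174] w 0.29164514031271804 gf 59.86100971698761
q [-0.1802  0.3049 -0.1323  2.0213  0.0515  0.8127 -0.7106]
grasp pt [0.4721 0.0846 0.1597] yaw 1.2019033024515904 tilt 0.005410474408531213
```

Emit:
carry_out(claw=[2,2,2,2,2,2,2,2], delta_pos=[[0,0,0],[0,0,0],[0,0,0],[0,0,0],[0,0,0],[0,0,0],[0,0,0],[0,0,0]], angular=[[0,0,0],[0,0,0],[0,0,0],[0,0,0],[0,0,0],[0,0,0],[0,0,0],[0,0,0]])

```text
clock: 37.2
position: [0.4722, 0.0847, 0.1407]
ee_rot: [-2.591, -1.776, -0.01]
force: [0.7, 7.3, 7.3]
width: 0.29
gripper_force: 59.9
```

```bash
python3 kb.py; python3 go.py .4759 .0947 .164 1.2 0 | head -3; python3 pc.py p4; python3 - <<'E'
from h import *
h=np.array([np.cos(1.2),np.sin(1.2),0]);l=np.array([-h[1],h[0],0]);S=np.array([.534,.06,0])
for n in("wrist","scene","side"):
    q=get(n)
    for r in arm.trace("plate",q)[:1]:
        ys,xs=np.where(r["region"]);print(n,round(r["conf"],2),len(xs),"bbox",xs.min(),xs.max(),ys.min(),ys.max())
    print(" expected corners",[np.round(proj(q,S+h*x+l*y+[0,0,z])).tolist() for x in(0,.01) for y in(-.032,.032) for z in(.026,.09)])
E
```

```text
clk 37.3 F [1.269  7.9887 7.9327] M [ 1.9401 -0.2469 -0.2194] w 0.2897946199227357 gf 59.8611044883728
q [-0.1802  0.3049 -0.1322  2.0213  0.0516  0.8127 -0.7106]
grasp pt [0.4721 0.0846 0.1597] yaw 1.2018941545312476 tilt 0.005349918395908981
expected top centre [345.7 199. ]
[305 196  77  12 768] [343.  201.5] stand x,y mm of corners [[7.2, 31.6], [6.8, -30.0], [-2.4, -31.3], [-1.5, 31.2]]
wrist 0.7 2204 bbox 294 382 176 207
 expected corners [[358.0, 184.0], [383.0, 205.0], [294.0, 183.0], [305.0, 206.0], [359.0, 174.0], [384.0, 193.0], [295.0, 173.0], [305.0, 193.0]]
scene 0.6 137 bbox 249 262 182 195
 expected corners [[264.0, 195.0], [264.0, 182.0], [249.0, 198.0], [249.0, 184.0], [263.0, 194.0], [263.0, 180.0], [248.0, 196.0], [248.0, 183.0]]
side 0.46 134 bbox 230 248 206 218
 expected corners [[232.0, 224.0], [232.0, 206.0], [250.0, 226.0], [250.0, 208.0], [231.0, 225.0], [230.0, 207.0], [249.0, 227.0], [249.0, 209.0]]Traceback (most recent call last):
  File "kb.py", line 5, in <module>
    p=get("wrist");r=arm.trace("lever_knob",p)[0]["region"];rows=range(211,250,2);pts=[]
                     ~~~~~~~~~~~~~~~~~~~~~~~~~^^^
IndexError: list index out of range
```

The lever is steady against its stop at about 10 N, and the plate is upright, centred and against the rollers. I'll hand in now.

```bash
python3 -c "
from cell import arm
print(arm.sign_off())"
```

```text
the job is handed in; nothing more can be done
None
```

The job is handed in: the plate stands upright and centred against the rollers, the catch is flipped fully off, and the lever is held at its stop at about 10 N. The finger pads slid about 8 mm along the knob during the pull, but the grip then held steady at 60 N.

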